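Pack a two-layer service kit in its carton

TASK

Pack the glue-line service kit: first stand the brass nozzle in the round nest and the steel bracket, web upwards, in the rectangular nest on the carton's floor, then lay the grey divider, red tab up, flat inside the carton on its two end ledges, and finally lay the black rubber ring centred in the black circle and the blue clamp block centred in the blue rectangle printed on the divider, square with it. Set each thing down rather than dropping it, leave the packed bottom layer in place, and do not disturb the tape roll and the glue gun.

Things in the scene. Friction and masses are not known exactly. Their poses are not given: they have to be found in the camera images.
- nozzle: brass nozzle, loose, 110 g, standing on its round flange: flange 36 mm diameter and 5 mm high, barrel 28 mm diameter from 5 to 25 mm, then a cone to a 10 mm tip at 34 mm height. Origin at the centre of its underside, z up along its axis.
- bracket: steel inverted-T bracket, loose, 160 g: base plate 34 mm (x) by 50 mm (y) by 5 mm thick, with an upright web in its middle, 8 mm thick (x) and 50 mm long (y), up to 33 mm height. Origin at the centre of its underside, z up. Pinch the web across x.
- seal: black rubber ring, loose, 30 g, lying flat: 46 mm outer and 26 mm inner diameter, 14 mm high. Origin at the centre of its underside, z up.
- clamp: blue plastic pipe-clamp block, loose, 50 g: 36 mm (x) by 48 mm (y) by 22 mm high, two grooves across its top along x. Origin at the centre of its underside, z up.
- divider: loose grey board, 120 g, 124 (x) by 184 (y) by 5 mm, with a red upright tab in the middle of its top: 10 (x) by 26 mm (y), from 5 to 35 mm height. Origin: centre of its underside, z up. Printed flush on top: a black circle (59 mm wide) centred at x 0, y +46 mm, and a blue rectangle (47 mm in x, 59 in y) at x 0, y -46 mm. It may go into the carton either way round.
- carton: open cardboard carton, fixed: outside 148 (x) by 208 (y) by 66 mm high, walls and floor 4 mm. Inside each y end (from 80 to 100 mm off centre) a ledge 20 mm wide runs the full width, top 46 mm above the bench: the divider rests on these two, underside at 46 mm, with 8 mm play all round. The nests lie on its floor. Origin: centre of its underside (on the bench), z up.
- round_nest: white pad for the nozzle, fixed on the carton's floor in either half (40 mm from its centre along its y), axes as the carton's; 120 (x) by 76 (y) by 3 mm, with a brass-coloured round rim, 54 mm inner and 60 mm outer diameter, 5 mm above the pad. The nozzle stands on the pad within the rim. Origin: centre of the pad's underside (4 mm above the bench), z up.
- square_nest: white pad for the bracket, like the other, in the carton's other half, with a dark steel-coloured rectangular rim: inside 50 (x) by 66 mm (y), rim 3 mm wide, 5 mm above the 3 mm pad. The bracket's 50 mm length lies along this nest's y, either way round. Origin: centre of the pad's underside (4 mm above the bench), z up.
- tape: bystander: roll of brown packing tape lying flat, 96 mm diameter, 46 mm high, loose. Origin at the centre of its underside.
- glue_gun: bystander: black and blue cordless glue gun lying on its side, loose, about 280 mm long along x (tip to +x), 44 mm high, its grip reaching 140 mm to -y. Origin under the middle of its barrel.
Mind the look-alikes: they are no part of the job. Of the things that look like the seal, take the one that is farthest from the robot's base at the start.

How it is judged:
By the outcome, as a careful person would: the job done as asked, in the order asked, and still so for the second after the job is handed in, with the robot touching nothing.
It also fails if it takes over 120 s, if anything falls off the work surface, if the arm or the gripper's body presses on something with over 40 N, if the wrist force passes 120 N, or if a joint passes its speed limit or range.

ROBOT

A 6-joint arm with a two-finger parallel gripper is mounted at the origin on the work surface. World frame = base frame: x ahead of the robot, y to its left, z up, the work surface at z = 0. Lengths are in m, angles in rad, forces in N, time in s.
With the tool pointing down it reaches from about 0.3 to 0.875 m from the base axis. Payload 6.4 kg.
Tool frame: the origin (TCP) lies at the very end of the fingers, on their centre line; the grasp point (between the pads) lies grip_point_offset behind it (grip_point_offset is the distance from the TCP to the grasp point, in m); z points along the fingers, y is the direction in which the jaws open and shut (so a half turn about z gives the same grasp; the last joint's range is limited). The gripper opens to 88 mm and grips with 3 to 60 N. Pads are 18 mm wide; open, the fingers measure 123 mm over their backs; the gripper's body (75 mm by 187 mm) begins 45 mm behind the grasp point.
Start: joints at [-1.339, 0.181, 1.607, -0, 1.354, -0.206], TCP at [0.244, -0.521, 0.239] pointing down, gripper open.
Joint ranges: [-2.99, 2.99], [-0.89, 2.07], [0.3, 2.58], [-1.14, 4.28], [0, 2.63], [-3.12, 3.12]. Speed limits (rad/s): [2.57, 2.57, 3.01, 3.14, 3.14, 3.14].

INTERFACE

Orientations are given as a rotation vector (axis times angle).
In Python, from station import * gives the robot as it stands.
- The arm moves only by the tool arm_command, never from a script. Its argument "motion" is a list that holds one entry, the list of rows, each a list of 7 numbers: the shift along the tool's x, y, z in units of 30 mm (1.0 is 30 mm), then the turn, a rotation vector about the tool's x, y, z in units of 5 degrees (1.0 is 5 degrees), then the closure, from 0 (fully open) to 1 (shut). In form: [[[tx, ty, tz, wx, wy, wz, claw], ...]]. A call has 1 to 5 rows; each row shifts and turns the commanded pose from where the row before left it, along the tool's axes as they then stand; what a row does not reach is not made up. A row lasts 1/8 s, in which the tool goes at most 62.5 mm and 10.7 degrees, less where a joint would pass 70% of its speed; a pose out of reach is approached as far as the arm can. A call is refused whole if a number of a shift passes 1 or a number of a turn 1, either way. A call with a gripper value outside its range is refused whole. The fingers move at their own pace and stop on an object; "squeeze" is the grip in N (left out, the last holds). Time passes only in rows, so rows that do not move let the fingers close. It gives the time, the measured TCP pose, the force and the opening at its end, in the units of the state.
- read_state(): the state, without advancing time (a new reading comes with each control period).
- get_image(name): name is "scene" or "top" or "wrist"; returns a dict with "pixels" (420x560x3 uint8, blue, green, red), "intrinsics" (3x3 intrinsics, pixels), "world_to_cam" (4x4, takes a point from world to camera coordinates); the wrist camera has in their place "tool_from_camera" (4x4, takes a point from camera to tool coordinates, whose origin is the TCP and whose axes are the flange's). Camera axes: x right, y up, looking along -z (the intrinsics and any distortion apply to the point x, -y, -z); pixel columns grow to the right and rows downward; lengths in m; the calibration is good to about 2 mm. A picture is of the moment at which its call begins: read the wrist's pose just before it. There is no depth.
- job_done(): hands the job in, once; it reports no verdict.
The state is a dict: "clock": time; "qpos": joint angles; "dq": joint speeds; "tau": joint torques, N m; "position": TCP position; "tool_rot": TCP orientation; "force": force on the tool from outside, world axes, zero at the start; "wrist_torque": the same for the moment, N m; "gripper_width": opening from 0.0 (shut) to 1.0 (fully open).
Only numpy, scipy, OpenCV 4.12 (cv2) and the standard library are available. Lean on these libraries where they do the work, as an engineer would, in place of code of your own. Each camera call takes 0.05 s, during which the arm holds its last target.

## Working session

There is one attempt and no reset: what is moved stays moved. The work goes in short steps, Python scripts to look and compute and a tool call to move; the robot and the scene stay as the last step left them, time stands still between calls to the robot, and variables do not carry over. Pictures are saved under pics/ and viewed, and the job is handed in when it is done.

Besides the shell and the picture viewer there is one more tool, called after ">>>" by a JSON object that holds its "op" and its "data". arm_command: Moves the arm, as the interface text tells. Its arguments: {"type":"object","properties":{"motion":{"type":"array","items":{"type":"array","items":{"type":"array","items":{"type":"number"}}}},"squeeze":{"type":"number"}},"required":["motion"]}

```bash
ls; mkdir -p pics; python3 - <<'E'
from station import *
import cv2
s=read_state()
for k,v in s.items(): print(k,v)
for n in ["scene","top","wrist"]:
    d=get_image(n); cv2.imwrite(f"pics/{n}0.png",d["pixels"]); print(n,{k:v for k,v in d.items() if k!="pixels"})
E
```

```text
pics
clock 0.0
qpos [-1.33927907e+00  1.81539685e-01  1.60798743e+00 -2.77284800e-05
  1.35377798e+00 -2.06265753e-01]
dq [ 0.00060468  0.00081033 -0.00044073 -0.00064836 -0.0009391  -0.00035059]
tau [ 9.04559274e-04 -4.33861506e+01 -3.41844893e+01  7.03050429e-02
  3.86235933e-02 -1.54321328e-04]
position [ 0.24366416 -0.52024018  0.23782084]
tool_rot [-3.06495719e+00 -6.81827092e-01  7.64421182e-05]
force [ 0.17660391 -0.25713116  0.74188507]
wrist_torque [ 0.04482939 -0.00788371 -0.02878915]
gripper_width 0.999626443922659
scene {'intrinsics': array([[433.75905367,   0.        , 280.37074822],
       [  0.        , 433.75905367, 205.513481  ],
       [  0.        ,   0.        ,   1.        ]]), 'world_to_cam': array([[ 0.86875417,  0.49516848,  0.00862342, -0.47542847],
       [-0.32589485,  0.55848555,  0.76281481,  0.16378012],
       [ 0.37290579, -0.66550888,  0.64655951, -1.3630959 ],
       [ 0.        ,  0.        ,  0.        ,  1.        ]])}
top {'intrinsics': array([[529.06872263,   0.        , 292.58017474],
       [  0.        , 529.06872263, 209.58829384],
       [ 
[... 239 characters left out ...]
1.35542015e-01,  1.58332512e-03,  9.90770334e-01,
        -1.66099782e+00],
       [ 0.00000000e+00,  0.00000000e+00,  0.00000000e+00,
         1.00000000e+00]])}
wrist {'intrinsics': array([[310.09113758,   0.        , 281.75656716],
       [  0.        , 310.09113758, 204.48402075],
       [  0.        ,   0.        ,   1.        ]]), 'tool_from_camera': array([[-8.43922376e-04,  9.65722444e-01,  2.59575516e-01,
         6.65163576e-02],
       [ 9.99999642e-01,  8.00880998e-04,  2.71571528e-04,
        -8.91589347e-04],
       [ 5.43736215e-05,  2.59575652e-01, -9.65722775e-01,
        -1.46333606e-01],
       [ 0.00000000e+00,  0.00000000e+00,  0.00000000e+00,
         1.00000000e+00]])}
```

View pics/scene0.png

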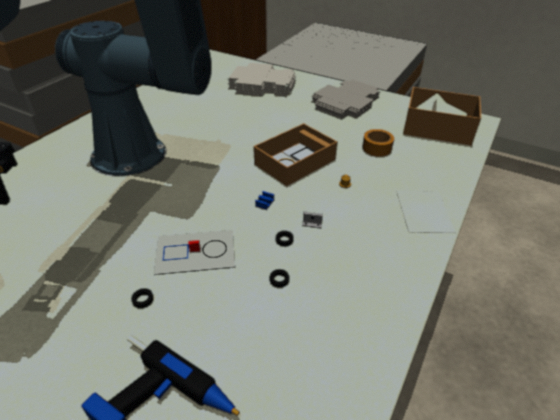

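View pics/top0.png

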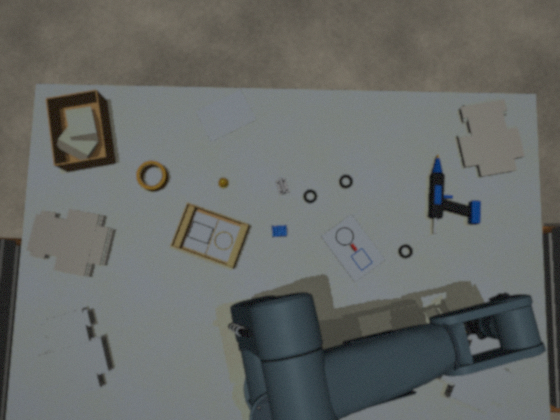

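View pics/wrist0.png

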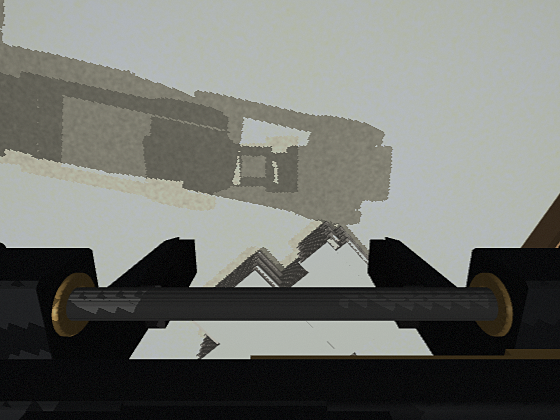

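```bash
python3 - <<'E'
import cv2
a=cv2.imread("pics/top0.png"); cv2.imwrite("pics/top0c.png",cv2.resize(a[100:330,100:420],None,fx=2.5,fy=2.5,interpolation=cv2.INTER_CUBIC))
E
```

```text
(no output)
```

View pics/top0c.png

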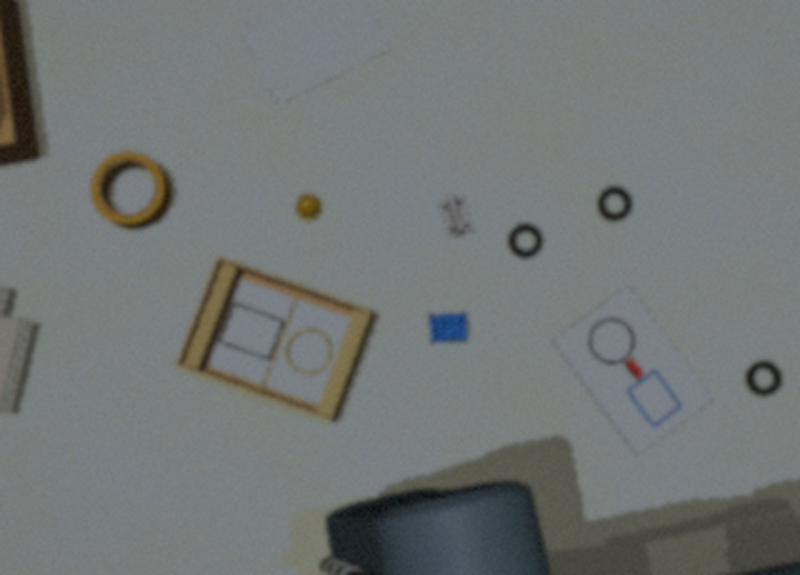

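Top view (full-frame pixels): there are three black rings, at about (310,196), (346,181) and (405,251). The nozzle is at (223,183), the bracket at (282,186), the clamp at (279,231), the divider at (352,246), the carton at (210,236) and the tape roll at (152,175).

```bash
cat > h.py <<'E'
from station import *
import numpy as np, cv2
from scipy.spatial.transform import Rotation as R
np.set_printoptions(precision=4,suppress=True)
def cam(name):
    s=read_state(); d=get_image(name)
    if name=="wrist":
        T=np.eye(4); T[:3,:3]=R.from_rotvec(s["tool_rot"]).as_matrix(); T[:3,3]=s["position"]
        d["c2w"]=T@d["tool_from_camera"]
    else: d["c2w"]=np.linalg.inv(d["world_to_cam"])
    return d
def ray(d,u,v,z):
    K=d["intrinsics"]; p=np.array([(u-K[0,2])/K[0,0],-(v-K[1,2])/K[1,1],-1.])
    w=d["c2w"][:3,:3]@p; o=d["c2w"][:3,3]; return o+w*(z-o[2])/w[2]
def proj(d,P):
    q=np.linalg.inv(d["c2w"])@np.append(P,1); K=d["intrinsics"]
    return np.array([K[0,0]*q[0]/-q[2]+K[0,2],K[1,1]*-q[1]/-q[2]+K[1,2]])
def plan(x,y,z,yaw):
    """goal TCP with tool down; yaw = world angle of the jaw axis (tool y), deg. prints tool-frame delta"""
    s=read_state(); M=R.from_rotvec(s["tool_rot"])
    ty=M.as_matrix()[:,1]; cur=np.degrees(np.arctan2(ty[1],ty[0]))
    dy=(yaw-cur+90)%180-90
    # tool down: world +yaw = tool -z turn
    m=M.as_matrix(); d=m.T@(np.array([x,y,z])-s["position"])
    tz=m[:,2]
    print("clock %.2f pos"%s["clock"],s["position"],"jaw %.2f"%cur,"q6 %.2f"%s["qpos"][5],"tilt deg",np.degrees(tz[:2]),"F",s["force"],"w %.3f"%(s["gripper_width"]*88))
    print("shift units now-axes",d/.03,"mm",d*1000,"turn wz deg",-dy,"units",-dy/5,"or alt",-(dy-np.sign(dy)*180)/5)
E
python3 - <<'E'
from h import *
import sys
d={}
for n in ["top"]: d=cam(n)
im=d["pixels"]; hsv=cv2.cvtColor(im,cv2.COLOR_BGR2HSV)
def blobs(m,lab,z,amin=20):
    n,l,st,c=cv2.connectedComponentsWithStats(m.astype(np.uint8))
    for i in range(1,n):
        if st[i,4]>=amin and 80<st[i,1]<280 and 120<st[i,0]<430:
            p=ray(d,*c[i],z); print(lab,st[i],c[i],p, "r %.3f"%np.hypot(p[0],p[1]))
g=cv2.cvtColor(im,cv2.COLOR_BGR2GRAY)
blobs((g<60),"dark",.014)
blobs((hsv[...,0]>95)&(hsv[...,0]<125)&(hsv[...,1]>150),"blue",.022,10)
blobs(((hsv[...,0]<6)|(hsv[...,0]>174))&(hsv[...,1]>130),"red",.035,5)
blobs((hsv[...,0]>10)&(hsv[...,0]<30)&(hsv[...,1]>110),"brown",.02,20)
for n,u,v,z in [("bracket",282,186,.03),("divider",353,246,.005),("c1",188,204,.066),("c2",251,225,.066),("c3",235,268,.066),("c4",172,245,.066)]:
    print(n,ray(d,u,v,z))
E
```

```text
dark [ 428  159   52   65 1222] [447.2586 199.135 ] [ 0.6066 -0.537   0.014 ] r 0.810
dark [141 164  13  18  69] [144.9565 170.7246] [0.6815 0.4556 0.014 ] r 0.820
dark [151 171  18  20  70] [162.5    182.8429] [0.6422 0.3959 0.014 ] r 0.754
dark [340 175  12  13  63] [345.4603 181.2381] [ 0.6595 -0.2037  0.014 ] r 0.690
dark [304 190  12  13  59] [309.6441 195.9492] [ 0.6082 -0.0869  0.014 ] r 0.614
dark [180 207  18  41  81] [188.0864 227.0988] [0.4983 0.3055 0.014 ] r 0.584
dark [238 233   9  23  24] [242.0833 243.9583] [0.447  0.1289 0.014 ] r 0.465
dark [399 245  13  13  64] [405.1562 250.7031] [ 0.4354 -0.3976  0.014 ] r 0.590
blue [273 226  13  10 118] [279.0424 230.6525] [0.4917 0.0104 0.022 ] r 0.492
red [352 245   4   5  12] [353.3333 247.0833] [ 0.4424 -0.2279  0.035 ] r 0.498
brown [137 161  31  30 352] [151.3438 175.4233] [0.6651 0.4321 0.02  ] r 0.793
brown [219 178   9   9  60] [222.9167 182.4   ] [0.6465 0.1973 0.02  ] r 0.676
brown [192 206  41  16  73] [211.6986 213.6575] [0.5429 0.2298 0.02  ] r 0.590
bracket [0.6366 0.0039 0.03  ]
divider [ 0.448  -0.2303  0.005 ]
c1 [0.5664 0.2989 0.066 ]
c2 [0.5036 0.0979 0.066 ]
c3 [0.3682 0.1437 0.066 ]
c4 [0.4359 0.3429 0.066 ]
```

```bash
python3 - <<'E'
import station
print([k for k in dir(station) if not k.startswith('_')], getattr(station,'grip_point_offset',None))
from h import *
plan(.6465,.197,.2,90)
print(R.from_rotvec(read_state()["tool_rot"]).as_matrix())
E
```

```text
['PlanningError', 'get_image', 'grip_point_offset', 'job_done', 'read_state'] 0.0187
clock 0.20 pos [ 0.2437 -0.5205  0.2381] jaw -64.92 q6 -0.21 tilt deg [-0.0158  0.0599] F [ 0.4072 -0.6271 -0.2975] w 87.922
shift units now-axes [ 22.2992 -15.9664   1.2927] mm [ 668.9774 -478.9921   38.7814] turn wz deg 25.08351826232021 units 5.0167036524640425 or alt -30.98329634753596
[[ 0.9057  0.4239 -0.0003]
 [ 0.4239 -0.9057  0.001 ]
 [ 0.0002 -0.0011 -1.    ]]
```

Ring candidates, by distance from the base: (346,181) at 0.690 m, (310,196) at 0.614 m and (405,251) at 0.590 m. The one to take is (346,181). There is only one nozzle, bracket and clamp each. First I turn the jaws to the carton's x direction.

>>> {"op": "arm_command", "data": {"motion": [[[0,0,0,0,0,-0.95,0],[0,0,0,0,0,-0.95,0],[0,0,0,0,0,-0.95,0],[0,0,0,0,0,-0.95,0],[0,0,0,0,0,-0.95,0]]]}}

```text
clock: 0.82
position: [0.2437, -0.5206, 0.2384]
tool_rot: [-2.858, -1.302, -0.0]
force: [-0.3, 0.1, 0.1]
gripper_width: 0.998
```

>>> {"op": "arm_command", "data": {"motion": [[[0,0,0,0,0,-0.95,0],[0,0,0,0,0,-0.95,0],[0,0,0,0,0,-0.95,0],[0,0,0,0,0,-0.95,0],[0,0,0,0,0,-0.95,0]]]}}

```text
clock: 1.45
position: [0.2437, -0.5206, 0.2384]
tool_rot: [-2.529, -1.863, -0.0]
force: [-0.1, -0.2, 0.6]
gripper_width: 1.002
```

```bash
python3 -c "
from h import *
plan(.6465,.197,.2,-17.4);plan(.6,-.23,.24,-17.4)"
```

```text
clock 1.45 pos [ 0.2437 -0.5206  0.2384] jaw -17.26 q6 -1.04 tilt deg [-0.0075  0.0292] F [-0.1152 -0.2368  0.5633] w 88.141
shift units now-axes [26.8261  5.7236  1.2919] mm [804.782  171.7091  38.7556] turn wz deg 0.13991288590419515 units 0.02798257718083903 or alt -35.97201742281916
clock 1.45 pos [ 0.2437 -0.5206  0.2384] jaw -17.26 q6 -1.04 tilt deg [-0.0075  0.0292] F [-0.1152 -0.2368  0.5633] w 88.141
shift units now-axes [12.7744  8.4662 -0.0485] mm [383.2318 253.9872  -1.4563] turn wz deg 0.13991288590419515 units 0.02798257718083903 or alt -35.97201742281916
```

>>> {"op": "arm_command", "data": {"motion": [[[1,0.22,0,0,0,0,0],[1,0.22,0,0,0,0,0],[1,0.22,0,0,0,0,0],[1,0.22,0,0,0,0,0],[1,0.22,0,0,0,0,0]]]}}

```text
clock: 2.08
position: [0.3205, -0.3865, 0.2386]
tool_rot: [-2.532, -1.859, -0.0]
force: [-0.3, 0.2, -0.2]
gripper_width: 0.996
```

>>> {"op": "arm_command", "data": {"motion": [[[1,0.22,0,0,0,0,0],[1,0.22,0,0,0,0,0],[1,0.22,0,0,0,0,0],[1,0.22,0,0,0,0,0],[1,0.22,0,0,0,0,0]]]}}

```text
clock: 2.7
position: [0.3969, -0.2533, 0.2386]
tool_rot: [-2.532, -1.859, -0.0]
force: [0.4, 0.8, 0.5]
gripper_width: 0.998
```

```bash
python3 -c "
from h import *
d=cam('wrist');cv2.imwrite('pics/w1.png',d['pixels'])
plan(.6465,.197,.2,-17.4)"
```

```text
clock 2.75 pos [ 0.398  -0.2506  0.2386] jaw -17.34 q6 -0.51 tilt deg [0.0465 0.1196] F [ 0.2607  3.2951 -0.6344] w 88.053
shift units now-axes [16.7071  3.46    1.3236] mm [501.2136 103.8006  39.7078] turn wz deg 0.06291439258986031 units 0.012582878517972063 or alt -35.98741712148203
```

View pics/w1.png

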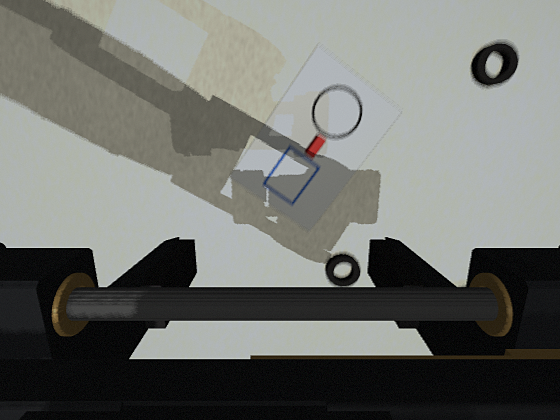

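The wrist view shows the divider: black circle at (337,111), tab at (316,147), blue rectangle at (292,175). One ring is at upper right (495,64) and the near ring is at (342,269).

```bash
python3 -c "
from h import *
d=cam('wrist')
c=ray(d,337,111,.005);r=ray(d,292,175,.005);print(c,r,np.linalg.norm(c-r),(c+r)/2,np.degrees(np.arctan2(*(c-r)[1::-1])));print(ray(d,495,64,.007),ray(d,342,269,.007))
"
```

```text
[ 0.483  -0.1942  0.005 ] [ 0.4105 -0.251   0.005 ] 0.09205969336176019 [ 0.4468 -0.2226  0.005 ] 38.08101872982811
[ 0.6653 -0.1982  0.007 ] [ 0.4375 -0.3918  0.007 ]
```

>>> {"op": "arm_command", "data": {"motion": [[[1,0.22,0,0,0,0,0],[1,0.22,0,0,0,0,0],[1,0.22,0,0,0,0,0],[1,0.22,0,0,0,0,0],[1,0.22,0,0,0,0,0]]]}}

```text
clock: 3.42
position: [0.4732, -0.1212, 0.2387]
tool_rot: [2.532, 1.859, -0.001]
force: [-1.0, -0.7, 1.4]
gripper_width: 1.0
```

>>> {"op": "arm_command", "data": {"motion": [[[1,0.22,0,0,0,0,0],[1,0.22,0,0,0,0,0],[1,0.22,0,0,0,0,0],[1,0.22,0,0,0,0,0],[1,0.22,0,0,0,0,0]]]}}

```text
clock: 4.05
position: [0.5499, 0.012, 0.2385]
tool_rot: [2.532, 1.859, -0.001]
force: [-0.0, -0.2, -0.1]
gripper_width: 1.0
```

```bash
python3 -c "
from h import *
d=cam('wrist');cv2.imwrite('pics/w2.png',d['pixels'])
plan(.6465,.197,.2,-17.4)"
```

```text
clock 4.10 pos [0.551  0.0147 0.2386] jaw -17.37 q6 0.11 tilt deg [0.0635 0.0829] F [-0.7941  0.718   0.9018] w 87.891
shift units now-axes [6.7477 1.2228 1.3005] mm [202.4322  36.6852  39.0154] turn wz deg 0.03388158934676255 units 0.006776317869352511 or alt -35.99322368213065
```

View pics/w2.png

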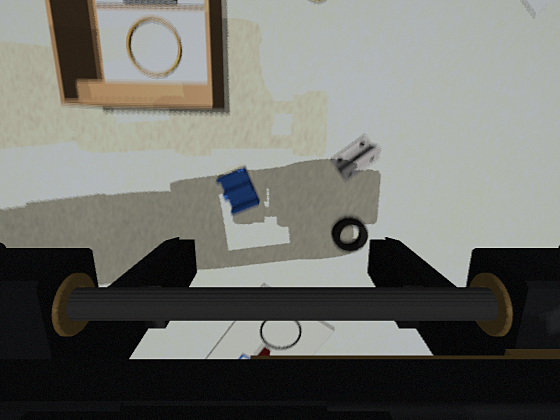

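The clamp is at (239,190), the bracket at (356,156) with its web as the dark strip, and the carton with its round nest at (155,46).

>>> {"op": "arm_command", "data": {"motion": [[[1,0.24,0,0,0,0,0],[1,0.24,0,0,0,0,0],[1,0.24,0,0,0,0,0],[1,0.24,0,0,0,0,0],[0.4,0.24,0,0,0,0,0]]]}}

```text
clock: 4.72
position: [0.6237, 0.1275, 0.2384]
tool_rot: [-2.531, -1.861, 0.001]
force: [0.2, 0.0, -0.4]
gripper_width: 1.002
```

>>> {"op": "arm_command", "data": {"motion": [[[0,0,0,0,0,0,0],[0,0,0,0,0,0,0]]]}}

```text
clock: 4.97
position: [0.6229, 0.1262, 0.2385]
tool_rot: [-2.533, -1.858, 0.001]
force: [-0.3, -0.6, 0.3]
gripper_width: 1.003
```

```bash
python3 -c "
from h import *
d=cam('wrist');cv2.imwrite('pics/w3.png',d['pixels']);np.save('w3.npy',d['c2w'])
plan(.6465,.197,.2,-17.4)"
```

```text
clock 5.03 pos [0.6229 0.1262 0.2386] jaw -17.47 q6 0.32 tilt deg [-0.0244 -0.0208] F [0.2413 0.7469 0.1878] w 88.224
shift units now-axes [2.4875 0.0433 1.2866] mm [74.6239  1.2995 38.5984] turn wz deg -0.07021245149354627 units -0.014042490298709253 or alt 35.985957509701294
```

View pics/w3.png

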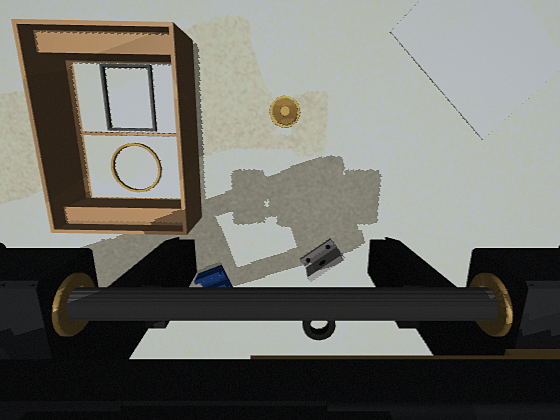

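The nozzle is at (285,111). The carton shows the rectangular nest at about (129,97), the round rim at about (136,166), and all four outer top corners.

```bash
python3 -c "
from h import *
d=cam('wrist');im=d['pixels'];h=cv2.cvtColor(im,cv2.COLOR_BGR2HSV)
cv2.imwrite('pics/w3c.png',cv2.resize(im[10:240,0:310],None,fx=2.5,fy=2.5,interpolation=cv2.INTER_CUBIC))
m=((h[...,0]>12)&(h[...,0]<30)&(h[...,1]>120)).astype(np.uint8)
n,l,st,c=cv2.connectedComponentsWithStats(m)
for i in range(1,n):
  if st[i,4]>60: print(st[i],c[i])
x=np.zeros_like(m); x[80:140,260:310]=m[80:140,260:310]
cs,_=cv2.findContours(x,0,1); k=max(cs,key=cv2.contourArea); e=cv2.fitEllipse(k); print('noz',e, ray(d,*e[0],.005),ray(d,*e[0],.015))
"
```

```text
[ 173   23   29  212 1489] [188.1303 121.0201]
[  18   24   68  169 2289] [ 50.0437 110.7637]
[38 25 31  6 87] [53.908  27.1264]
[105  26  55   7 149] [131.1946  28.4631]
[ 63  53  83  16 391] [105.7877  58.1969]
[145  55  26   8 134] [158.1045  58.5224]
[270  96  30  31 723] [284.4882 111.2199]
[ 57 124  21  28 174] [ 65.9943 134.954 ]
[ 63 139  18  22 115] [ 72.7304 148.887 ]
[112 143  49  49 377] [134.7931 166.8488]
[ 47 182  29  45 337] [ 58.7211 201.2166]
[ 90 198  91  10 237] [138.6118 200.173 ]
[  51  272   45   65 1307] [ 68.1025 304.658 ]
[ 469  272   45   65 1318] [495.437  304.6737]
[ 251  349  309   11 1390] [442.7388 355.5647]
noz ((284.4846496582031, 111.20940399169922), (28.744136810302734, 30.190570831298828), 2.607100009918213) [0.6488 0.2002 0.005 ] [0.6486 0.1999 0.015 ]
```

View pics/w3c.png

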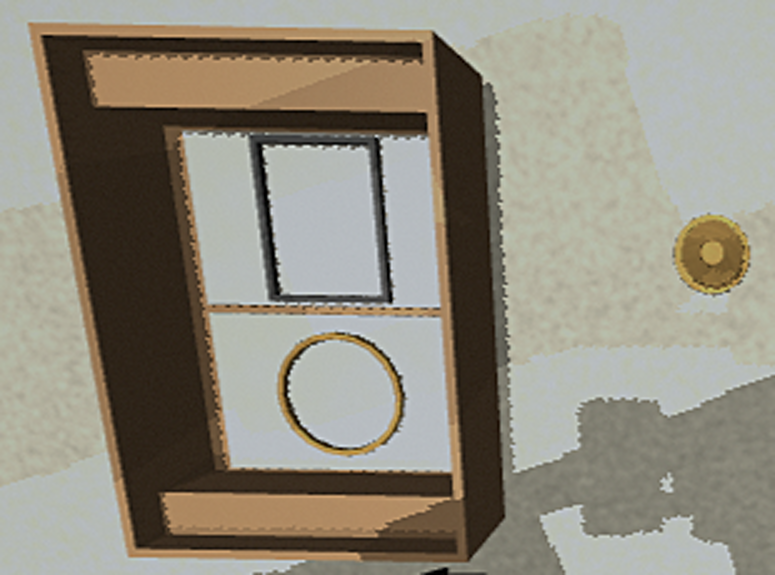

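```bash
python3 -c "
from h import *
d=cam('wrist')
f=lambda u,v,z: ray(d,u/2.5,10+v/2.5,z)
r=f(340.5,393.5,.012);print('round',r)
q=np.array([f(*p,.012) for p in [(248,136),(381,136),(392,302),(268,301)]]);print('rect',q.mean(0),[np.linalg.norm(q[i]-q[i-1]) for i in range(4)])
c=np.array([f(*p,.066) for p in [(30,23),(433,30),(468,560),(128,556)]]);print('carton',c.mean(0),[np.linalg.norm(c[i]-c[i-1]) for i in range(4)])
ang=lambda v:np.degrees(np.arctan2(v[1],v[0]))
print(ang(c[0]-c[3]),ang(c[1]-c[2]),ang(c[1]-c[0])+90,ang(c[2]-c[3])+90, ang(q.mean(0)-r), np.linalg.norm(q.mean(0)-r),(q.mean(0)+r)/2)
t=proj(d,np.array([.6487,.2,.034]));print(t)
plan(.6487,.2,.1,-17.4)
"
```

```text
round [0.4586 0.192  0.012 ]
rect [0.4838 0.2669 0.012 ] [np.float64(0.07137448396157285), np.float64(0.05912400877918927), np.float64(0.0718566848910217), np.float64(0.058042293386970305)]
carton [0.4705 0.2296 0.066 ] [np.float64(0.20781655449912403), np.float64(0.1478642133663204), np.float64(0.20732174288592659), np.float64(0.14844540490403463)]
71.33864346726841 71.49846587629665 71.57784109961418 71.7682027037657 71.46174377957678 0.07904046360233224 [0.4712 0.2295 0.012 ]
[284.6167 110.7082]
clock 5.12 pos [0.6229 0.1265 0.2388] jaw -17.47 q6 0.32 tilt deg [-0.0041 -0.0104] F [-0.1314  0.0025 -0.4243] w 87.986
shift units now-axes [2.596  0.084  4.6272] mm [ 77.8796   2.5188 138.8163] turn wz deg -0.06991170501504484 units -0.013982341003008969 or alt 35.98601765899699
```

Every measured size matches the given ones: carton 208×148 mm, nests 79 mm apart, y axis at 71.5°. Next I go onto the nozzle.

>>> {"op": "arm_command", "data": {"motion": [[[0.65,0.02,0.9,0,0,0.2,0.3],[0.65,0.02,1,0,0,0,0.3],[0.65,0.02,1,0,0,0,0.3],[0.65,0.02,1,0,0,0,0.3],[0,0,1,0,0,0,0.3]]]}}

```text
clock: 5.75
position: [0.65, 0.2016, 0.091]
tool_rot: [2.547, 1.839, 0.001]
force: [-0.1, 0.5, 0.1]
gripper_width: 0.697
```

>>> {"op": "arm_command", "data": {"motion": [[[0,0,1,0,0,0,0.3],[0,0,0,0,0,0,0.3],[0,0,0,0,0,0,0.3]]]}}

```text
clock: 6.12
position: [0.6506, 0.2005, 0.0631]
tool_rot: [2.548, 1.836, 0.002]
force: [0.1, -0.3, 0.7]
gripper_width: 0.699
```

```bash
python3 -c "
from h import *
plan(.6487,.2,.007,-18.5)
d=cam('wrist');cv2.imwrite('pics/w4.png',d['pixels'])"
```

```text
clock 6.12 pos [0.6506 0.2005 0.0631] jaw -18.44 q6 0.45 tilt deg [0.0905 0.01  ] F [ 0.1342 -0.334   0.6967] w 61.518
shift units now-axes [-0.0376 -0.056   1.8695] mm [-1.1278 -1.68   56.086 ] turn wz deg 0.06448944322995942 units 0.012897888645991885 or alt -35.98710211135401
```

View pics/w4.png

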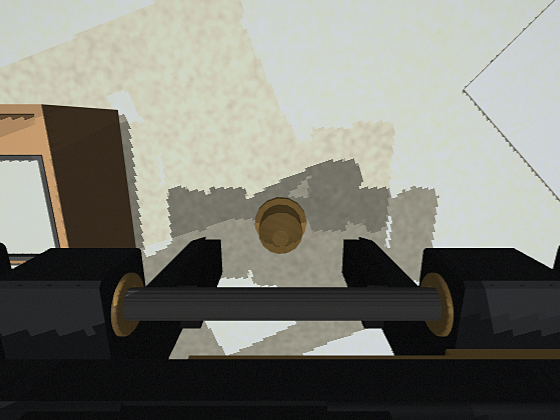

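The nozzle sits centred between the open fingers, at (281,224). I descend and grip.

>>> {"op": "arm_command", "data": {"motion": [[[-0.04,-0.05,0.9,0,0,0,0.3],[0,0,0.97,0,0,0,0.3],[0,0,0,0,0,0,0.3],[0,0,0,0,0,0,0.8],[0,0,0,0,0,0,0.8]]], "squeeze": 20}}

```text
clock: 6.8
position: [0.6495, 0.2003, 0.0079]
tool_rot: [2.547, 1.836, 0.005]
force: [-0.4, 0.5, -0.1]
gripper_width: 0.496
```

>>> {"op": "arm_command", "data": {"motion": [[[0,0,0,0,0,0,0.8],[0,0,0,0,0,0,0.8]]]}}

```text
clock: 7.05
position: [0.6487, 0.2002, 0.0066]
tool_rot: [2.548, 1.837, 0.002]
force: [-0.5, 0.6, 3.2]
gripper_width: 0.313
```

```bash
python3 -c "
from h import *
plan(.6487,.2,.007,-18.5)"
```

```text
clock 7.05 pos [0.6487 0.2002 0.0066] jaw -18.41 q6 0.45 tilt deg [0.0881 0.0093] F [-0.4531  0.5843  3.2429] w 27.556
shift units now-axes [-0.0053  0.0033 -0.013 ] mm [-0.1594  0.0997 -0.3895] turn wz deg 0.08826526921762934 units 0.01765305384352587 or alt -35.982346946156476
```

>>> {"op": "arm_command", "data": {"motion": [[[0,0,-0.6,0,0,0,0.8],[0,0,-0.8,0,0,0,0.8],[0,0,-1,0,0,0,0.8],[0,0,-1,0,0,0,0.8],[0,0,-0.4,0,0,0,0.8]]]}}

```text
clock: 7.68
position: [0.6497, 0.2004, 0.1238]
tool_rot: [2.546, 1.836, 0.007]
force: [-0.4, -0.5, -1.7]
gripper_width: 0.311
```

```bash
python3 -c "
from h import *
plan(.4583,.1916,.12,-18.5)"
```

```text
clock 7.67 pos [0.6497 0.2004 0.1238] jaw -18.41 q6 0.45 tilt deg [0.3065 0.0419] F [-0.3952 -0.5384 -1.733 ] w 27.393
shift units now-axes [-2.2925 -5.9613  0.0911] mm [ -68.7761 -178.8378    2.7334] turn wz deg 0.08828775165733305 units 0.01765755033146661 or alt -35.982342449668536
```

>>> {"op": "arm_command", "data": {"motion": [[[-0.38,-0.99,0,0,0,0,0.8],[-0.38,-0.99,0,0,0,0,0.8],[-0.38,-0.99,0,0,0,0,0.8],[-0.38,-0.99,0,0,0,0,0.8],[-0.38,-0.99,0,0,0,0,0.8]]]}}

```text
clock: 8.3
position: [0.4878, 0.1928, 0.1197]
tool_rot: [-2.548, -1.837, 0.0]
force: [0.6, 0.4, -0.9]
gripper_width: 0.315
```

>>> {"op": "arm_command", "data": {"motion": [[[-0.38,-0.99,0,0,0,0,0.8],[0,0,0.5,0,0,0,0.8],[0,0,0.5,0,0,0,0.8],[0,0,0,0,0,0,0.8]]]}}

```text
clock: 8.8
position: [0.4568, 0.1912, 0.0879]
tool_rot: [-2.548, -1.836, 0.004]
force: [0.2, 0.6, -0.4]
gripper_width: 0.316
```

```bash
python3 -c "
from h import *
plan(.4583,.1916,.014,-18.5)
d=cam('wrist');cv2.imwrite('pics/w5.png',d['pixels'])"
```

```text
clock 8.80 pos [0.4568 0.1912 0.0879] jaw -18.44 q6 0.48 tilt deg [-0.1693 -0.0287] F [ 0.2     0.5598 -0.4397] w 27.818
shift units now-axes [0.0323 0.0479 2.4635] mm [ 0.9684  1.4383 73.9043] turn wz deg 0.06261162041408852 units 0.012522324082817704 or alt -35.987477675917184
```

View pics/w5.png

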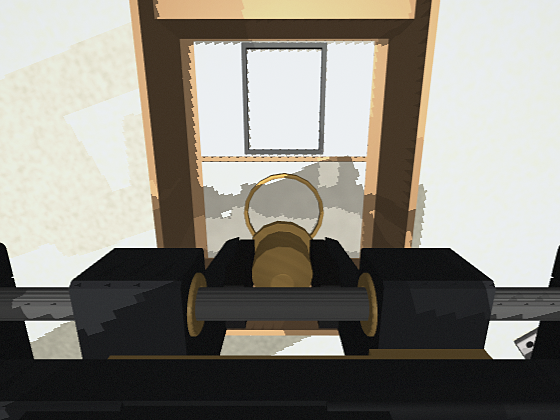

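The nozzle hangs over the round rim: rim centre column about 284, nozzle about 283. I lower it.

>>> {"op": "arm_command", "data": {"motion": [[[0.03,0.05,0.8,0,0,0,0.8],[0,0,0.8,0,0,0,0.8],[0,0,0.5,0,0,0,0.8],[0,0,0.2,0,0,0,0.8],[0,0,0,0,0,0,0.8]]]}}

```text
clock: 9.48
position: [0.4592, 0.1919, 0.0206]
tool_rot: [-2.548, -1.837, 0.0]
force: [0.3, 0.1, -1.3]
gripper_width: 0.314
```

```bash
python3 -c "
from h import *
plan(.4583,.1916,.0136,-18.5)"
```

```text
clock 9.47 pos [0.4592 0.1919 0.0206] jaw -18.42 q6 0.48 tilt deg [-0.0124 -0.0015] F [ 0.2962  0.1111 -1.2908] w 27.625
shift units now-axes [-0.0179 -0.0252  0.2338] mm [-0.5375 -0.7556  7.0139] turn wz deg 0.08255636517503717 units 0.016511273035007434 or alt -35.98348872696499
```

>>> {"op": "arm_command", "data": {"motion": [[[-0.02,-0.02,0.1,0,0,0,0.8],[0,0,0.07,0,0,0,0.8],[0,0,0.05,0,0,0,0.8],[0,0,0,0,0,0,0.8]]]}}

```text
clock: 9.98
position: [0.4582, 0.1915, 0.014]
tool_rot: [-2.548, -1.837, -0.0]
force: [-0.4, -0.2, -1.2]
gripper_width: 0.316
```

```bash
python3 -c "
from h import *
plan(.4583,.1916,.0136,-18.5)"
```

```text
clock 9.97 pos [0.4582 0.1915 0.014 ] jaw -18.42 q6 0.48 tilt deg [0.0007 0.001 ] F [-0.3849 -0.1777 -1.1893] w 27.796
shift units now-axes [0.0041 0.0008 0.0148] mm [0.1241 0.0225 0.4438] turn wz deg 0.08323965389382693 units 0.016647930778765384 or alt -35.98335206922123
```

>>> {"op": "arm_command", "data": {"motion": [[[0,0,0.02,0,0,0,0.8],[0,0,0,0,0,0,0.8]]]}}

```text
clock: 10.22
position: [0.4584, 0.1915, 0.0136]
tool_rot: [2.548, 1.837, 0.0]
force: [-0.4, -0.2, 0.8]
gripper_width: 0.314
```

>>> {"op": "arm_command", "data": {"motion": [[[0,0,0,0,0,0,0.6],[0,0,0,0,0,0,0.5],[0,0,0,0,0,0,0.4],[0,0,-0.3,0,0,0,0.4],[0,0,-0.8,0,0,0,0.4]]]}}

```text
clock: 10.85
position: [0.4573, 0.1913, 0.0463]
tool_rot: [-2.547, -1.837, 0.003]
force: [-0.2, -0.0, 0.6]
gripper_width: 0.605
```

>>> {"op": "arm_command", "data": {"motion": [[[0,0,-1,0,0,0,0.4],[0,0,-1,0,0,0,0.4],[-1,0,-1,0,0,0,0.4],[-1,0,0,0,0,0,0.4],[0,0,0,0,0,0,0.4]]]}}

```text
clock: 11.48
position: [0.4392, 0.1336, 0.1373]
tool_rot: [2.55, 1.834, 0.002]
force: [-0.8, 0.0, -0.3]
gripper_width: 0.601
```

```bash
python3 -c "
from h import *
plan(.6366,.0039,.13,-18.5)
d=cam('wrist');cv2.imwrite('pics/w6.png',d['pixels'])"
```

```text
clock 11.47 pos [0.4392 0.1336 0.1373] jaw -18.54 q6 0.36 tilt deg [ 0.0748 -0.0019] F [-0.828   0.0479 -0.3262] w 52.897
shift units now-axes [-2.0073  7.6115  0.2525] mm [-60.2204 228.3444   7.5759] turn wz deg -0.042141909234970854 units -0.008428381846994171 or alt 35.991571618153
```

View pics/w6.png

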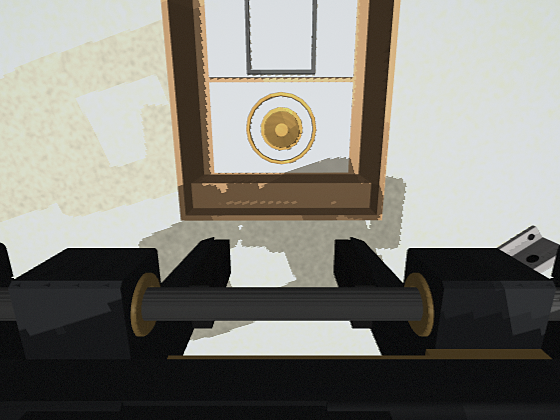

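The nozzle (282,128) stands inside the round rim. Next, the bracket.

>>> {"op": "arm_command", "data": {"motion": [[[-0.45,0.95,-0.3,0,0,0,0.2],[-0.45,0.95,-0.3,0,0,0,0.2],[-0.45,0.95,-0.3,0,0,0,0.2],[-0.45,0.95,-0.3,0,0,0,0.2],[-0.45,0.95,-0.3,0,0,0,0.2]]]}}

```text
clock: 12.15
position: [0.5541, 0.0258, 0.1813]
tool_rot: [-2.547, -1.838, 0.0]
force: [0.3, -0.0, 0.5]
gripper_width: 0.799
```

>>> {"op": "arm_command", "data": {"motion": [[[-0.45,0.95,0,0,0,0,0.2],[-0.45,0.95,0,0,0,0,0.2],[-0.45,0.95,0,0,0,0,0.2],[0,0,0,0,0,0,0.2],[0,0,0,0,0,0,0.2]]]}}

```text
clock: 12.78
position: [0.6211, -0.0388, 0.1806]
tool_rot: [-2.547, -1.837, 0.001]
force: [-0.4, -0.3, -0.3]
gripper_width: 0.802
```

```bash
python3 -c "
from h import *
plan(.6366,.0039,.13,-18.5)
d=cam('wrist');cv2.imwrite('pics/w7.png',d['pixels']);cv2.imwrite('pics/w7c.png',cv2.resize(d['pixels'][50:250,180:400],None,fx=3,fy=3,interpolation=cv2.INTER_CUBIC))"
```

```text
clock 12.78 pos [ 0.6211 -0.0388  0.1806] jaw -18.39 q6 0.07 tilt deg [-0.0878  0.0476] F [-0.4243 -0.3473 -0.2802] w 70.594
shift units now-axes [1.5137 0.0449 1.6883] mm [45.4115  1.347  50.6487] turn wz deg 0.1130259586508231 units 0.02260519173016462 or alt -35.977394808269835
```

View pics/w7.png

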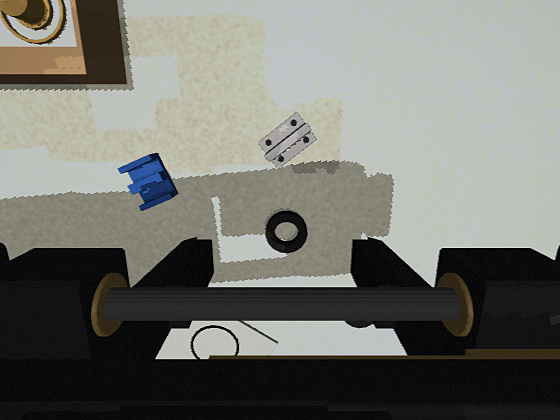

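View pics/w7c.png

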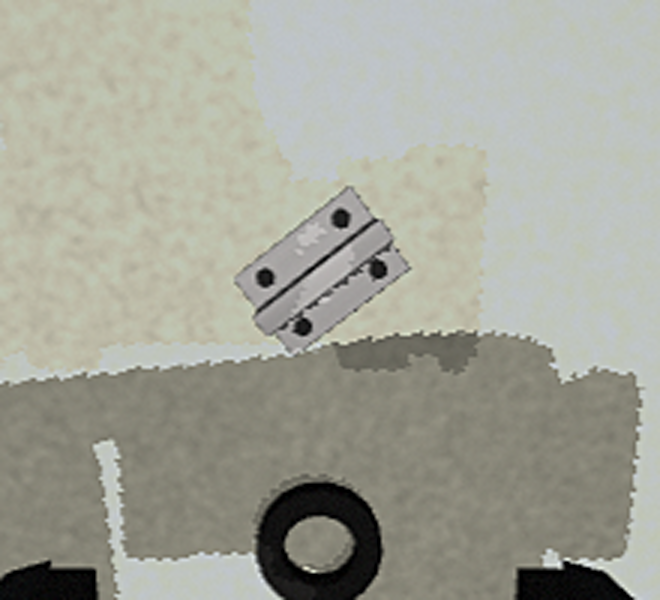

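```bash
cat >> h.py <<'E'
def rect(P):
    P=np.array(P); e=[np.linalg.norm(P[i]-P[i-1])*1000 for i in range(4)]
    ang=lambda v:np.degrees(np.arctan2(v[1],v[0]))
    return P.mean(0),np.array(e),ang(P[1]-P[0]),ang(P[2]-P[3]),ang(P[2]-P[1]),ang(P[3]-P[0])
E
python3 -c "
from h import *
d=cam('wrist')
f=lambda u,v,z: ray(d,180+u/3,50+v/3,z)
print(rect([f(*p,.005) for p in [(349,186),(410,267),(295,354),(235,279)]]))
print(np.mean([f(*p,.005) for p in [(341,218),(265,277),(379,269),(302,327)]],axis=0))
# web top ends
print(rect([f(*p,.033) for p in [(378,220),(392,240),(270,335),(255,316)]]))
r=ray(d,286,232,.014);print('ring',r)
"
```

```text
(array([0.6405, 0.0052, 0.005 ]), array([48.986 , 33.7023, 49.0661, 32.7296]), np.float64(-69.83336856878961), np.float64(-69.94827728786471), np.float64(-161.25224924906635), np.float64(-160.11667868153955))
[0.6403 0.0051 0.005 ]
(array([0.6404, 0.0051, 0.033 ]), array([47.9358,  7.4159, 47.7594,  7.5591]), np.float64(-71.77190474829267), np.float64(-70.41725207155339), np.float64(-160.75349970621224), np.float64(-160.92583728961822))
ring [ 0.6094 -0.0848  0.014 ]
```

>>> {"op": "arm_command", "data": {"motion": [[[0,0,0,0,0,1,0.4],[0,0,0,0,0,1,0.4],[0,0,0,0,0,1,0.4],[0,0,0,0,0,1,0.4],[0,0,0,0,0,1,0.4]]]}}

```text
clock: 13.5
position: [0.621, -0.0389, 0.1816]
tool_rot: [-2.887, -1.239, -0.0]
force: [0.3, 0.0, -0.3]
gripper_width: 0.599
```

>>> {"op": "arm_command", "data": {"motion": [[[0,0,0,0,0,1,0.4],[0,0,0,0,0,1,0.4],[0,0,0,0,0,1,0.4],[0,0,0,0,0,1,0.4],[0,0,0,0,0,1,0.4]]]}}

```text
clock: 14.12
position: [0.621, -0.039, 0.1816]
tool_rot: [-3.086, -0.585, -0.0]
force: [-0.3, -0.1, 1.1]
gripper_width: 0.599
```

>>> {"op": "arm_command", "data": {"motion": [[[0,0,0.5,0,0,0.4,0.4],[0,0,0,0,0,0,0.4],[0,0,0,0,0,0,0.4]]]}}

```text
clock: 14.5
position: [0.6212, -0.0397, 0.166]
tool_rot: [-3.095, -0.536, 0.001]
force: [0.6, 0.2, 0.0]
gripper_width: 0.601
```

```bash
python3 -c "
from h import *
plan(.6404,.0051,.008,-70.3)"
```

```text
clock 14.50 pos [ 0.6212 -0.0397  0.166 ] jaw -70.35 q6 0.97 tilt deg [-0.0465  0.0146] F [0.5675 0.1665 0.0379] w 52.873
shift units now-axes [ 1.1089 -1.188   5.2662] mm [ 33.2684 -35.6389 157.9856] turn wz deg -0.0486233445964217 units -0.00972466891928434 or alt 35.99027533108072
```

>>> {"op": "arm_command", "data": {"motion": [[[0.55,-0.6,0,0,0,0,0.4],[0.56,-0.59,0.5,0,0,0,0.4],[0,0,1,0,0,0,0.4],[0,0,1,0,0,0,0.4],[0,0,0,0,0,0,0.4]]]}}

```text
clock: 15.12
position: [0.6389, 0.0053, 0.0889]
tool_rot: [-3.094, -0.535, 0.008]
force: [0.4, -0.5, -0.3]
gripper_width: 0.595
```

>>> {"op": "arm_command", "data": {"motion": [[[0,0,0.5,0,0,0,0.4],[0,0,0,0,0,0,0.4]]]}}

```text
clock: 15.38
position: [0.6407, 0.0048, 0.0762]
tool_rot: [-3.096, -0.534, 0.001]
force: [-0.4, -0.0, 0.5]
gripper_width: 0.6
```

```bash
python3 -c "
from h import *
plan(.6404,.0051,.008,-70.3)
d=cam('wrist');cv2.imwrite('pics/w8.png',d['pixels'])"
```

```text
clock 15.38 pos [0.6407 0.0048 0.0762] jaw -70.42 q6 1.05 tilt deg [-0.0314  0.0064] F [-0.3973 -0.0422  0.5459] w 52.761
shift units now-axes [-0.0047 -0.0126  2.273 ] mm [-0.1423 -0.3787 68.1906] turn wz deg -0.11720316073278525 units -0.02344063214655705 or alt 35.97655936785344
```

View pics/w8.png

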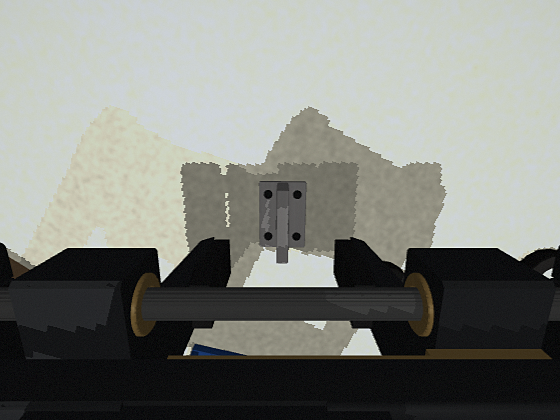

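The bracket is square between the fingers, its web at column 282. I descend and grip.

>>> {"op": "arm_command", "data": {"motion": [[[0,0,1,0,0,0,0.4],[0,0,0.9,0,0,0,0.4],[0,0,0.35,0,0,0,0.4],[0,0,0,0,0,0,0.5],[0,0,0,0,0,0,1]]]}}

```text
clock: 16.05
position: [0.642, 0.0047, 0.0104]
tool_rot: [3.095, 0.534, 0.003]
force: [-0.3, 0.5, 0.0]
gripper_width: 0.411
```

>>> {"op": "arm_command", "data": {"motion": [[[0,0,0,0,0,0,1],[0,0,0,0,0,0,1],[0,0,0,0,0,0,1],[0,0,0,0,0,0,1]]], "squeeze": 25}}

```text
clock: 16.55
position: [0.6411, 0.0048, 0.0093]
tool_rot: [3.096, 0.534, 0.001]
force: [-0.4, 0.4, 2.8]
gripper_width: 0.089
```

```bash
python3 -c "
from h import *
plan(.6404,.0051,.008,-70.3)"
```

```text
clock 16.55 pos [0.6411 0.0048 0.0093] jaw -70.42 q6 1.05 tilt deg [ 0.0257 -0.0051] F [-0.4051  0.3671  2.8316] w 7.837
shift units now-axes [-0.0195 -0.0177  0.0442] mm [-0.5847 -0.5313  1.3264] turn wz deg -0.11733382721814678 units -0.023466765443629356 or alt 35.97653323455637
```

>>> {"op": "arm_command", "data": {"motion": [[[0,0,-0.6,0,0,0,1],[0,0,-0.9,0,0,0,1],[0,0,-0.9,0,0,-0.8,1],[0,0,-0.8,0,0,-0.8,1],[0,0,-0.8,0,0,-0.8,1]]]}}

```text
clock: 17.18
position: [0.6408, 0.0049, 0.1307]
tool_rot: [3.022, 0.858, 0.001]
force: [0.0, -0.5, -1.8]
gripper_width: 0.085
```

>>> {"op": "arm_command", "data": {"motion": [[[0,0,0,0,0,-1,1],[0,0,0,0,0,-1,1],[0,0,0,0,0,-1,1],[0,0,0,0,0,-1,1],[0,0,0,0,0,-1,1]]]}}

```text
clock: 17.8
position: [0.6408, 0.0049, 0.1298]
tool_rot: [2.764, 1.493, 0.0]
force: [0.5, 0.7, -1.7]
gripper_width: 0.088
```

>>> {"op": "arm_command", "data": {"motion": [[[0,0,0,0,0,-1,1],[0,0,0,0,0,-1,1],[0,0,0,0,0,-1,1],[0,0,0,0,0,0,1]]]}}

```text
clock: 18.3
position: [0.6409, 0.0049, 0.1297]
tool_rot: [2.549, 1.836, 0.001]
force: [0.4, -0.3, -1.3]
gripper_width: 0.089
```

```bash
python3 -c "
from h import *
plan(.4837,.2674,.125,-18.5)"
```

```text
clock 18.30 pos [0.6409 0.0049 0.1297] jaw -18.46 q6 0.14 tilt deg [ 0.0254 -0.0023] F [ 0.3695 -0.3274 -1.3475] w 7.862
shift units now-axes [ 6.6409 -7.7412  0.1533] mm [ 199.2262 -232.2374    4.5982] turn wz deg 0.040606350602871544 units 0.008121270120574309 or alt -35.991878729879424
```

>>> {"op": "arm_command", "data": {"motion": [[[0.83,-0.97,0,0,0,0,1],[0.83,-0.97,0,0,0,0,1],[0.83,-0.97,0,0,0,0,1],[0.83,-0.97,0,0,0,0,1],[0.83,-0.97,0,0,0,0,1]]]}}

```text
clock: 18.92
position: [0.5415, 0.1699, 0.1295]
tool_rot: [2.55, 1.834, 0.001]
force: [0.5, 0.1, -1.6]
gripper_width: 0.086
```

>>> {"op": "arm_command", "data": {"motion": [[[0.83,-0.97,0,0,0,0,1],[0.83,-0.97,0,0,0,0,1],[0.83,-0.95,0,0,0,0,1],[0,0,0.5,0,0,0,1],[0,0,0,0,0,0,1]]]}}

```text
clock: 19.55
position: [0.4827, 0.2666, 0.1128]
tool_rot: [-2.548, -1.836, 0.004]
force: [0.2, 0.6, -1.4]
gripper_width: 0.092
```

```bash
python3 -c "
from h import *
plan(.4837,.2674,.0165,-18.5)
d=cam('wrist');cv2.imwrite('pics/w9.png',d['pixels'])"
```

```text
clock 19.55 pos [0.4827 0.2666 0.1128] jaw -18.44 q6 0.61 tilt deg [-0.1262 -0.0618] F [ 0.2002  0.6093 -1.3708] w 8.122
shift units now-axes [0.0409 0.0295 3.2092] mm [ 1.2261  0.8844 96.276 ] turn wz deg 0.05515002985478645 units 0.011030005970957291 or alt -35.98896999402904
```

View pics/w9.png

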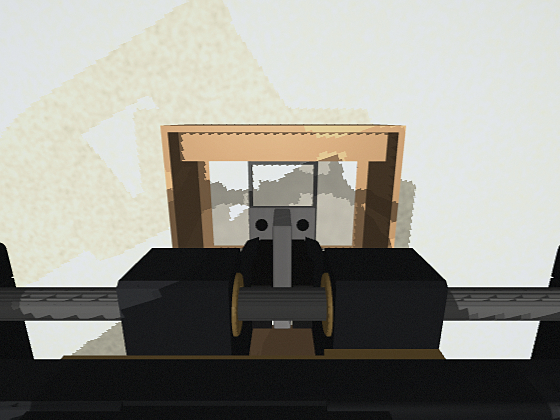

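Rim columns 249–317 and bracket columns 248–314 line up. I lower the bracket.

>>> {"op": "arm_command", "data": {"motion": [[[0.03,0.02,0.8,0,0,0,1],[0,0,0.8,0,0,0,1],[0,0,0.8,0,0,0,1],[0,0,0.4,0,0,0,1],[0,0,0.1,0,0,0,1]]]}}

```text
clock: 20.23
position: [0.4846, 0.2672, 0.0265]
tool_rot: [-2.549, -1.835, 0.001]
force: [-0.3, -0.4, -2.1]
gripper_width: 0.085
```

>>> {"op": "arm_command", "data": {"motion": [[[0,0,0.1,0,0,0,1],[0,0,0,0,0,0,1]]]}}

```text
clock: 20.48
position: [0.4849, 0.268, 0.0245]
tool_rot: [2.548, 1.837, 0.002]
force: [-0.4, -0.6, -2.4]
gripper_width: 0.09
```

```bash
python3 -c "
from h import *
plan(.4837,.2674,.0165,-18.5)"
```

```text
clock 20.48 pos [0.4849 0.268  0.0245] jaw -18.42 q6 0.61 tilt deg [0.058  0.0179] F [-0.3679 -0.6096 -2.3669] w 7.948
shift units now-axes [-0.0309 -0.0321  0.267 ] mm [-0.9284 -0.9644  8.0091] turn wz deg 0.07629714326417059 units 0.015259428652834117 or alt -35.98474057134716
```

>>> {"op": "arm_command", "data": {"motion": [[[-0.03,-0.03,0.1,0,0,0,1],[0,0,0.08,0,0,0,1],[0,0,0.05,0,0,0,1],[0,0,0.03,0,0,0,1],[0,0,0,0,0,0,1]]]}}

```text
clock: 21.1
position: [0.4832, 0.2673, 0.0163]
tool_rot: [-2.548, -1.837, 0.0]
force: [-1.4, -0.7, 2.1]
gripper_width: 0.082
```

```bash
python3 -c "
from h import *
plan(.4837,.2674,.0165,-18.5)"
```

```text
clock 21.10 pos [0.4832 0.2673 0.0163] jaw -18.41 q6 0.61 tilt deg [-0.0114 -0.0028] F [-1.388  -0.7402  2.1078] w 7.246
shift units now-axes [ 0.0083  0.0155 -0.0068] mm [ 0.2476  0.4648 -0.2038] turn wz deg 0.08675242487731794 units 0.017350484975463588 or alt -35.982649515024534
```

Contact (+2 N). I release, rise and look.

>>> {"op": "arm_command", "data": {"motion": [[[0,0,0,0,0,0,0.85],[0,0,0,0,0,0,0.7],[0,0,0,0,0,0,0.7],[0,0,-0.4,0,0,0,0.7],[0,0,-0.9,0,0,0,0.7]]]}}

```text
clock: 21.72
position: [0.4823, 0.267, 0.0551]
tool_rot: [-2.548, -1.837, 0.004]
force: [0.2, 0.5, 0.2]
gripper_width: 0.3
```

>>> {"op": "arm_command", "data": {"motion": [[[0,0,-1,0,0,0,0.7],[0,0,-1,0,0,0,0.7],[-1,0,-1,0,0,0,0.5],[-1,0,-0.5,0,0,0,0.5],[-1,0,0,0,0,0,0.5]]]}}

```text
clock: 22.35
position: [0.4557, 0.1814, 0.1627]
tool_rot: [2.546, 1.837, 0.006]
force: [0.1, -0.5, -0.2]
gripper_width: 0.499
```

```bash
python3 -c "
from h import *
plan(.4468,-.2226,.2,-51.9)
d=cam('wrist');cv2.imwrite('pics/w10.png',d['pixels'])"
```

```text
clock 22.35 pos [0.4557 0.1814 0.1627] jaw -18.39 q6 0.46 tilt deg [0.2485 0.0306] F [ 0.0754 -0.4818 -0.1582] w 43.911
shift units now-axes [-12.87     3.9716  -1.2531] mm [-386.1008  119.1474  -37.5944] turn wz deg 33.51112455947293 units 6.702224911894587 or alt -29.297775088105414
```

View pics/w10.png

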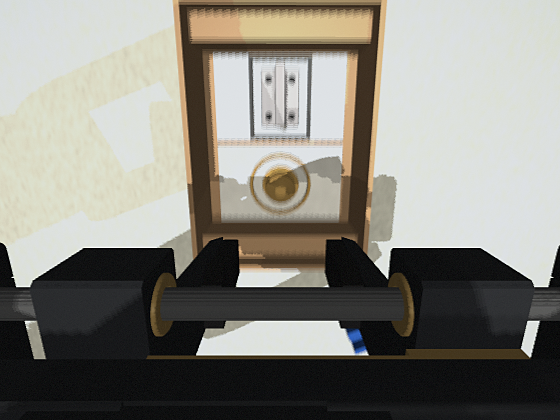

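The bracket sits upright inside the rectangular rim (280,94) and the nozzle is in place (280,182). On to the divider.

>>> {"op": "arm_command", "data": {"motion": [[[-0.95,0.2,-0.3,0,0,0,0.5],[-0.95,0.2,-0.3,0,0,0,0.5],[-0.95,0.2,-0.3,0,0,0,0.5],[-0.95,0.2,-0.3,0,0,0,0.5],[-0.95,0.2,-0.3,0,0,0,0.5]]]}}

```text
clock: 23.02
position: [0.4383, 0.0366, 0.2061]
tool_rot: [2.548, 1.837, 0.001]
force: [-0.1, 0.3, 0.3]
gripper_width: 0.502
```

>>> {"op": "arm_command", "data": {"motion": [[[-0.95,0.2,-0.3,0,0,0,0.5],[-0.95,0.2,-0.3,0,0,0,0.5],[-0.95,0.2,0,0,0,0,0.5],[-0.95,0.2,0,0,0,0,0.5],[-0.95,0.2,0,0,0,0,0.5]]]}}

```text
clock: 23.65
position: [0.4218, -0.1082, 0.2239]
tool_rot: [2.548, 1.837, 0.001]
force: [-0.2, -0.1, 0.2]
gripper_width: 0.501
```

>>> {"op": "arm_command", "data": {"motion": [[[-0.95,0.2,0,0,0,0,0.5],[-0.95,0.2,0,0,0,0,0.5],[-0.95,0.2,0,0,0,0,0.5],[-0.95,0.2,0,0,0,0,0.5],[-0.95,0.2,0,0,0,0,0.5]]]}}

```text
clock: 24.28
position: [0.4053, -0.253, 0.2238]
tool_rot: [2.548, 1.837, 0.001]
force: [0.7, -0.5, 0.6]
gripper_width: 0.498
```

>>> {"op": "arm_command", "data": {"motion": [[[0,0,0,0,0,1,0.5],[0,0,0,0,0,1,0.5],[0,0,0,0,0,1,0.5],[0,0,0,0,0,1,0.5],[0,0,0,0,0,1,0.5]]]}}

```text
clock: 24.9
position: [0.4054, -0.252, 0.2237]
tool_rot: [2.887, 1.238, 0.001]
force: [-0.8, 0.1, -0.1]
gripper_width: 0.501
```

>>> {"op": "arm_command", "data": {"motion": [[[0,0,0,0,0,0.9,0.5],[0,0,0,0,0,0.8,0.5],[0,0,0,0,0,0,0.5],[0,0,0,0,0,0,0.5]]]}}

```text
clock: 25.4
position: [0.4053, -0.2521, 0.2234]
tool_rot: [2.969, 1.027, 0.0]
force: [0.1, 0.3, -0.4]
gripper_width: 0.5
```

```bash
python3 -c "
from h import *
plan(.4468,-.2226,.2,-51.9)
d=cam('wrist');cv2.imwrite('pics/w11.png',d['pixels'])"
```

```text
clock 25.40 pos [ 0.4053 -0.2521  0.2234] jaw -51.84 q6 0.10 tilt deg [ 0.0179 -0.0143] F [ 0.1499  0.2536 -0.4059] w 44.017
shift units now-axes [1.6952 0.0819 0.781 ] mm [50.8572  2.4568 23.4287] turn wz deg 0.062485209242254314 units 0.012497041848450862 or alt -35.98750295815155
```

View pics/w11.png

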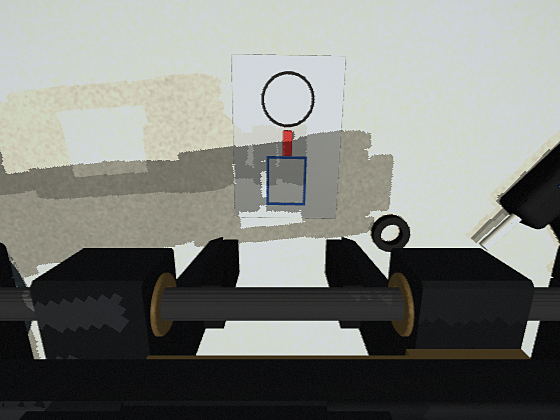

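```bash
python3 -c "
from h import *
d=cam('wrist');im=d['pixels'];h=cv2.cvtColor(im,cv2.COLOR_BGR2HSV);g=cv2.cvtColor(im,cv2.COLOR_BGR2GRAY)
m=np.zeros(g.shape,np.uint8);m[60:140,250:330]=(g[60:140,250:330]<80)*255
cs,_=cv2.findContours(m,0,1);k=max(cs,key=cv2.contourArea);e=cv2.fitEllipse(k);print(e)
c=ray(d,*e[0],.005)
b=((h[...,0]>100)&(h[...,0]<130)&(h[...,1]>120));b[:140]=0;b[215:]=0;b[:,:250]=0;b[:,320:]=0
cs,_=cv2.findContours(b.astype(np.uint8),0,1);k=max(cs,key=cv2.contourArea);e=cv2.minAreaRect(k);print(e)
bx=cv2.boxPoints(e);q=np.array([ray(d,*p,.005) for p in bx]);print(rect(q));r=q.mean(0)
print(c,r,np.linalg.norm(c-r),(c+r)/2,np.degrees(np.arctan2(*(c-r)[1::-1])))
m=(((h[...,0]<6)|(h[...,0]>174))&(h[...,1]>130));m[:100]=0;m[170:]=0
cs,_=cv2.findContours(m.astype(np.uint8),0,1);k=max(cs,key=cv2.contourArea);print(cv2.boundingRect(k))
P=(c+r)/2
print([proj(d,P+[0,0,z]) for z in (0,.03)])
plan(P[0],P[1],.0075,-51.9)
o=[ray(d,*p,.005) for p in [(232,55),(346,56),(337,219),(236,216)]];print(rect(o))
"
```

```text
((287.6068115234375, 98.71881103515625), (51.472354888916016, 54.98590850830078), 3.266737699508667)
((286.5, 180.0), (48.0, 39.0), 90.0)
(array([ 0.4069, -0.2569,  0.005 ]), array([58.0674, 45.5798, 58.0765, 47.4749]), np.float64(-51.89638912943331), np.float64(-51.89821150346689), np.float64(-140.73285319666363), np.float64(-142.60267225106165))
[ 0.4803 -0.2005  0.005 ] [ 0.4069 -0.2569  0.005 ] 0.09253600121303744 [ 0.4436 -0.2287  0.005 ] 37.56794244173557
(283, 130, 9, 26)
[array([287.035 , 140.9752]), array([287.5055, 142.7204])]
clock 25.50 pos [ 0.4052 -0.2521  0.2233] jaw -51.86 q6 0.10 tilt deg [ 0.0103 -0.0057] F [-0.6409  0.6934  0.0844] w 43.899
shift units now-axes [1.4878 0.1742 7.1929] mm [ 44.6349   5.2257 215.7875] turn wz deg 0.03528572125466667 units 0.007057144250933334 or alt -35.992942855749064
(array([ 0.4433, -0.2299,  0.005 ]), array([181.5651, 122.9673, 184.4429, 124.4786]), np.float64(-52.35389186473179), np.float64(-53.68027614653757), np.float64(-142.26306931022188), np.float64(-142.72803138140725))
```

>>> {"op": "arm_command", "data": {"motion": [[[0.75,0.08,1,0,0,0.1,0.6],[0.74,0.09,1,0,0,0,0.6],[0,0,1,0,0,0,0.6],[0,0,1,0,0,0,0.6],[0,0,1,0,0,0,0.6]]]}}

```text
clock: 26.12
position: [0.4437, -0.2287, 0.0722]
tool_rot: [2.974, 1.013, 0.0]
force: [-0.6, -0.9, -0.0]
gripper_width: 0.403
```

>>> {"op": "arm_command", "data": {"motion": [[[0,0,0,0,0,0,0.6],[0,0,0,0,0,0,0.6]]]}}

```text
clock: 26.38
position: [0.4441, -0.2292, 0.0741]
tool_rot: [2.973, 1.012, 0.001]
force: [-0.2, -0.1, 0.3]
gripper_width: 0.4
```

```bash
python3 -c "
from h import *
plan(.4436,-.2287,.008,-52.4)
d=cam('wrist');cv2.imwrite('pics/w12.png',d['pixels'])"
```

```text
clock 26.38 pos [ 0.4441 -0.2292  0.0741] jaw -52.40 q6 0.20 tilt deg [ 0.0453 -0.0371] F [-0.2492 -0.1094  0.2743] w 35.188
shift units now-axes [-0.0038 -0.0252  2.2026] mm [-0.1143 -0.7555 66.0768] turn wz deg -0.003151050052025539 units -0.0006302100104051078 or alt 35.99936978998959
```

View pics/w12.png

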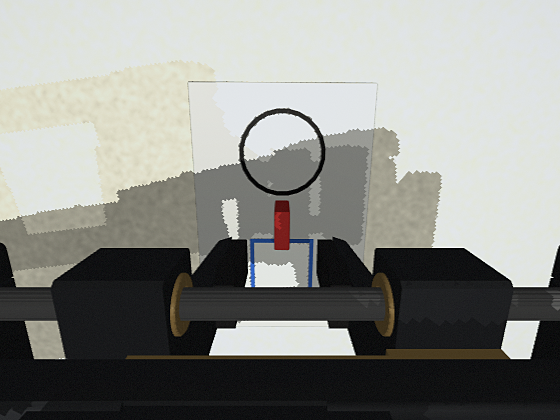

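The tab (282,225) is centred between the fingers and the board edges are parallel to the view. I descend and grip.

>>> {"op": "arm_command", "data": {"motion": [[[0,-0.02,0.9,0,0,0,0.6],[0,0,0.9,0,0,0,0.6],[0,0,0.35,0,0,0,0.6],[0,0,0.03,0,0,0,0.6],[0,0,0,0,0,0,0.7]]]}}

```text
clock: 27.05
position: [0.444, -0.2289, 0.0089]
tool_rot: [2.972, 1.011, 0.002]
force: [-0.7, -0.0, 0.7]
gripper_width: 0.314
```

>>> {"op": "arm_command", "data": {"motion": [[[0,0,0,0,0,0,1],[0,0,0,0,0,0,1],[0,0,0,0,0,0,1],[0,0,0,0,0,0,1]]], "squeeze": 30}}

```text
clock: 27.55
position: [0.4436, -0.2287, 0.0084]
tool_rot: [2.973, 1.012, 0.001]
force: [-1.4, 0.1, 6.5]
gripper_width: 0.112
```

```bash
python3 -c "
from h import *
plan(.4436,-.2287,.008,-52.4)"
```

```text
clock 27.55 pos [ 0.4436 -0.2287  0.0084] jaw -52.42 q6 0.20 tilt deg [ 0.048  -0.0403] F [-1.4023  0.0703  6.4607] w 9.896
shift units now-axes [-0.0023  0.0002  0.013 ] mm [-0.0681  0.0074  0.3913] turn wz deg -0.02285530213629272 units -0.004571060427258545 or alt 35.99542893957274
```

>>> {"op": "arm_command", "data": {"motion": [[[0,0,-0.3,0,0,0,1],[0,0,-0.8,0,0,0,1],[0,0,-0.9,0,0,0,1],[0,0,-0.9,0,0,-0.6,1],[0,0,-0.9,0,0,-0.8,1]]]}}

```text
clock: 28.18
position: [0.4429, -0.228, 0.1227]
tool_rot: [-2.905, -1.195, 0.0]
force: [0.4, -0.5, -0.9]
gripper_width: 0.103
```

>>> {"op": "arm_command", "data": {"motion": [[[0,0,-0.6,0,0,-0.9,1],[0,0,0,0,0,-1,1],[0,0,0,0,0,-1,1],[0,0,0,0,0,-1,1],[0,0,0,0,0,-0.9,1]]]}}

```text
clock: 28.8
position: [0.4429, -0.228, 0.1398]
tool_rot: [-2.593, -1.773, 0.0]
force: [-0.1, 0.5, -1.2]
gripper_width: 0.11
```

>>> {"op": "arm_command", "data": {"motion": [[[0,0,0,0,0,-0.58,1],[0,0,0,0,0,0,1]]]}}

```text
clock: 29.05
position: [0.443, -0.228, 0.1398]
tool_rot: [-2.55, -1.834, 0.0]
force: [-0.2, 0.1, -1.4]
gripper_width: 0.111
```

```bash
python3 -c "
from h import *
plan(.471,.2295,.14,-18.5)
d=cam('wrist');cv2.imwrite('pics/w13.png',d['pixels'])"
```

```text
clock 29.05 pos [ 0.443  -0.228   0.1398] jaw -18.54 q6 -0.39 tilt deg [-0.016   0.0152] F [-0.2304  0.0636 -1.4177] w 9.738
shift units now-axes [14.7569 -3.9631 -0.0038] mm [ 442.7064 -118.8924   -0.1136] turn wz deg -0.03663092985466676 units -0.007326185970933352 or alt 35.99267381402907
```

View pics/w13.png

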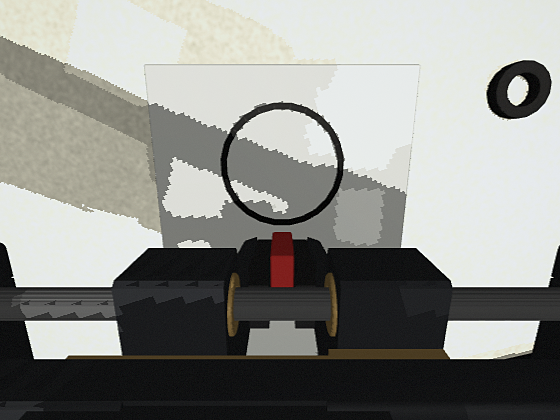

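The board hangs square and level: top edge from (146,65) to (420,65), circle centred at column 282.

```bash
python3 -c "
from h import *
d=cam('wrist');im=d['pixels'];g=cv2.cvtColor(im,cv2.COLOR_BGR2GRAY)
m=np.zeros(g.shape,np.uint8);m[95:228,215:350]=(g[95:228,215:350]<50)*255
cs,_=cv2.findContours(m,0,1);k=max(cs,key=cv2.contourArea);e=cv2.fitEllipse(k);print(e)
s=read_state();M=R.from_rotvec(s['tool_rot']).as_matrix();tf=lambda u,v,z=.1364:M.T@(ray(d,u,v,z)-s['position'])*1000
print(tf(*e[0]),tf(146,65),tf(420,65))
"
```

```text
((281.8145751953125, 163.5201416015625), (121.38103485107422, 121.52949523925781), 170.98106384277344)
[47.3996 -0.5816  3.3593] [ 91.3928 -61.1398   3.3746] [91.2861 61.0696  3.3507]
```

>>> {"op": "arm_command", "data": {"motion": [[[0.9,-0.24,0,0,0,0,1],[1,-0.27,0,0,0,0,1],[1,-0.27,0,0,0,0,1],[1,-0.27,0,0,0,0,1],[1,-0.27,0,0,0,0,1]]]}}

```text
clock: 29.78
position: [0.4523, -0.0753, 0.1398]
tool_rot: [2.551, 1.834, 0.0]
force: [0.0, -0.9, -1.5]
gripper_width: 0.111
```

>>> {"op": "arm_command", "data": {"motion": [[[1,-0.27,0,0,0,0,1],[1,-0.27,0,0,0,0,1],[1,-0.27,0,0,0,0,1],[1,-0.27,0,0,0,0,1],[1,-0.27,0,0,0,0,1]]]}}

```text
clock: 30.4
position: [0.4615, 0.0798, 0.1398]
tool_rot: [2.551, 1.834, 0.0]
force: [0.4, -0.5, -0.5]
gripper_width: 0.109
```

>>> {"op": "arm_command", "data": {"motion": [[[1,-0.27,0,0,0,0,1],[1,-0.27,0,0,0,0,1],[1,-0.27,0,0,0,0,1],[1,-0.27,0,0,0,0,1],[0.86,-0.23,0,0,0,0,1]]]}}

```text
clock: 31.02
position: [0.4704, 0.2307, 0.1397]
tool_rot: [-2.55, -1.834, 0.0]
force: [-0.1, 0.3, -1.3]
gripper_width: 0.111
```

>>> {"op": "arm_command", "data": {"motion": [[[0,0,0.3,0,0,0,1],[0,0,0.3,0,0,0,1],[0,0,0.2,0,0,0,1],[0,0,0,0,0,0,1]]]}}

```text
clock: 31.52
position: [0.4701, 0.2287, 0.1149]
tool_rot: [-2.551, -1.833, 0.003]
force: [-0.1, -0.4, -1.2]
gripper_width: 0.111
```

```bash
python3 -c "
from h import *
plan(.471,.2295,.0545,-18.5)
d=cam('wrist');cv2.imwrite('pics/w14.png',d['pixels'])"
```

```text
clock 31.52 pos [0.4701 0.2287 0.1149] jaw -18.59 q6 0.55 tilt deg [-0.0951 -0.0258] F [-0.1321 -0.4423 -1.2009] w 9.765
shift units now-axes [0.0379 0.0216 2.0128] mm [ 1.137   0.648  60.3841] turn wz deg -0.08653110312731371 units -0.01730622062546274 or alt 35.98269377937454
```

View pics/w14.png

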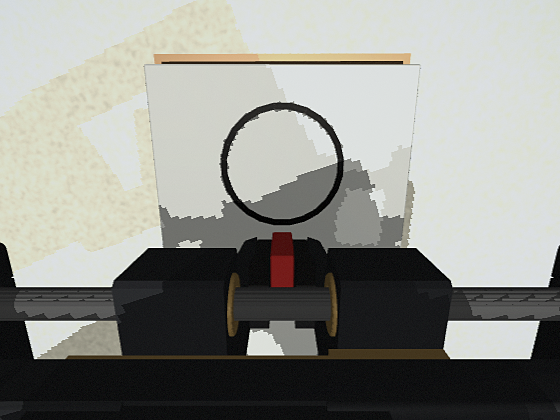

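The board is centred over the carton: carton rim columns 154–411, board columns 145–420. I lower it.

>>> {"op": "arm_command", "data": {"motion": [[[0.04,0.02,0.4,0,0,0,1],[0,0,0.4,0,0,0,1],[0,0,0.4,0,0,0,1],[0,0,0.3,0,0,0,1],[0,0,0.1,0,0,0,1]]]}}

```text
clock: 32.2
position: [0.471, 0.2304, 0.0667]
tool_rot: [-2.549, -1.835, 0.002]
force: [-0.3, -1.0, -1.5]
gripper_width: 0.108
```

>>> {"op": "arm_command", "data": {"motion": [[[0,0,0.1,0,0,0,1],[0,0,0,0,0,0,1]]]}}

```text
clock: 32.45
position: [0.4717, 0.2305, 0.0648]
tool_rot: [2.55, 1.835, 0.0]
force: [0.3, 0.2, -1.1]
gripper_width: 0.108
```

```bash
python3 -c "
from h import *
plan(.471,.2295,.0545,-18.5)"
```

```text
clock 32.45 pos [0.4717 0.2305 0.0648] jaw -18.51 q6 0.55 tilt deg [0.0109 0.0026] F [ 0.3     0.2179 -1.0959] w 9.483
shift units now-axes [-0.0394 -0.0102  0.3424] mm [-1.1816 -0.307  10.2729] turn wz deg -0.012961429420130344 units -0.0025922858840260687 or alt 35.99740771411597
```

>>> {"op": "arm_command", "data": {"motion": [[[-0.04,-0.01,0.12,0,0,0,1],[0,0,0.1,0,0,0,1],[0,0,0.06,0,0,0,1],[0,0,0.04,0,0,0,1],[0,0,0,0,0,0,1]]]}}

```text
clock: 33.08
position: [0.4708, 0.2294, 0.055]
tool_rot: [-2.55, -1.835, 0.0]
force: [-0.3, -0.5, -1.1]
gripper_width: 0.109
```

```bash
python3 -c "
from h import *
plan(.471,.2295,.0545,-18.5)"
```

```text
clock 33.08 pos [0.4708 0.2294 0.055 ] jaw -18.52 q6 0.55 tilt deg [-0.0076 -0.0012] F [-0.2543 -0.4562 -1.0918] w 9.571
shift units now-axes [0.0038 0.0042 0.0179] mm [0.1135 0.1246 0.5374] turn wz deg -0.0161126140902752 units -0.00322252281805504 or alt 35.99677747718194
```

>>> {"op": "arm_command", "data": {"motion": [[[0,0,0.02,0,0,0,1],[0,0,0.01,0,0,0,1],[0,0,0,0,0,0,1]]]}}

```text
clock: 33.45
position: [0.471, 0.2295, 0.0544]
tool_rot: [2.55, 1.835, 0.0]
force: [-0.5, -0.3, 0.6]
gripper_width: 0.107
```

```bash
python3 -c "
from h import *
plan(.471,.2295,.0545,-18.5)"
```

```text
clock 33.45 pos [0.471  0.2295 0.0544] jaw -18.51 q6 0.55 tilt deg [0.0107 0.0022] F [-0.4785 -0.3032  0.6306] w 9.426
shift units now-axes [ 0.0009  0.0003 -0.0024] mm [ 0.0275  0.0085 -0.0716] turn wz deg -0.011774642909045951 units -0.0023549285818091903 or alt 35.99764507141819
```

Contact at the expected height. I release, rise and back off for a look.

>>> {"op": "arm_command", "data": {"motion": [[[0,0,0,0,0,0,0.85],[0,0,0,0,0,0,0.7],[0,0,0,0,0,0,0.6],[0,0,-0.3,0,0,0,0.6],[0,0,-0.9,0,0,0,0.6]]]}}

```text
clock: 34.08
position: [0.4697, 0.2291, 0.0898]
tool_rot: [-2.549, -1.834, 0.004]
force: [-0.4, 0.1, -1.4]
gripper_width: 0.401
```

>>> {"op": "arm_command", "data": {"motion": [[[-0.5,0,-1,0,0,0,0.6],[-1,0,-1,0,0,0,0.5],[-1,0,-1,0,0,0,0.4],[-1,0,-1,0,0,0,0.3],[0,0,0,0,0,0,0.3]]]}}

```text
clock: 34.7
position: [0.439, 0.1288, 0.2133]
tool_rot: [2.549, 1.83, 0.008]
force: [0.1, -0.4, 0.1]
gripper_width: 0.701
```

>>> {"op": "arm_command", "data": {"motion": [[[0,0,0,0,0,0,0.3]]]}}

```text
clock: 34.83
position: [0.4375, 0.1301, 0.21]
tool_rot: [-2.55, -1.834, -0.001]
force: [-1.4, -0.2, 0.0]
gripper_width: 0.699
```

```bash
python3 -c "
from h import *
d=cam('wrist');cv2.imwrite('pics/w15.png',d['pixels'])
plan(.66,-.2,.2,-18.5)"
```

```text
clock 34.88 pos [0.4371 0.1303 0.2095] jaw -18.51 q6 0.35 tilt deg [-0.0634  0.0167] F [ 0.2803 -0.0333 -1.0533] w 61.244
shift units now-axes [-8.0832 10.5401  0.3047] mm [-242.4968  316.2039    9.1404] turn wz deg -0.009307340566266475 units -0.001861468113253295 or alt 35.998138531886745
```

View pics/w15.png

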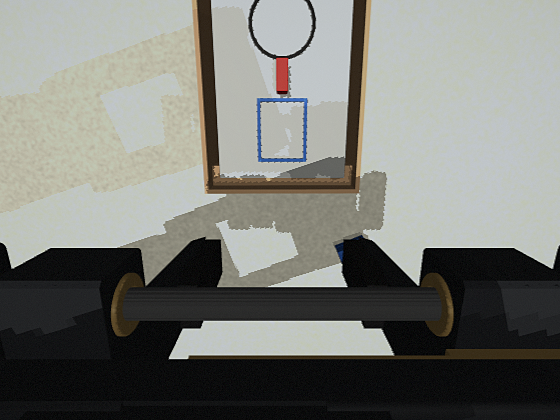

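The divider lies in the carton with even gaps; its rectangle is at (282,129). Next, the seal (the far ring).

>>> {"op": "arm_command", "data": {"motion": [[[-0.85,0.95,0,0,0,0,0.2],[-0.85,0.95,0,0,0,0,0.2],[-0.85,0.95,0,0,0,0,0.2],[-0.85,0.95,0,0,0,0,0.2],[-0.85,0.95,0,0,0,0,0.2]]]}}

```text
clock: 35.5
position: [0.5324, -0.0363, 0.2085]
tool_rot: [-2.547, -1.835, 0.002]
force: [0.2, 1.2, 0.1]
gripper_width: 0.8
```

>>> {"op": "arm_command", "data": {"motion": [[[-0.85,0.95,0,0,0,0,0.2],[-0.85,0.95,0,0,0,0,0.2],[-0.85,0.95,0,0,0,0,0.2],[-0.85,0.95,0,0,0,0,0.2],[-0.85,0.95,0,0,0,0,0.2]]]}}

```text
clock: 36.12
position: [0.6273, -0.2022, 0.2079]
tool_rot: [-2.546, -1.835, 0.002]
force: [-0.8, 0.1, -0.0]
gripper_width: 0.801
```

>>> {"op": "arm_command", "data": {"motion": [[[-0.85,0.95,0,0,0,0,0.2],[0,0,0,0,0,0,0.2],[0,0,0,0,0,0,0.2]]]}}

```text
clock: 36.5
position: [0.6454, -0.2342, 0.2083]
tool_rot: [-2.547, -1.834, 0.002]
force: [-0.7, 0.4, -0.4]
gripper_width: 0.798
```

```bash
python3 -c "
from h import *
plan(.66,-.2,.2,-18.5)
d=cam('wrist');cv2.imwrite('pics/w16.png',d['pixels'])
g=cv2.cvtColor(d['pixels'],cv2.COLOR_BGR2GRAY)
m=((g<60)*255).astype(np.uint8);m[240:]=0
for k in cv2.findContours(m,0,1)[0]:
  if cv2.contourArea(k)>150:
    e=cv2.fitEllipse(k);print(e,ray(d,*e[0],.007),cv2.boundingRect(k))
"
```

```text
clock 36.50 pos [ 0.6454 -0.2342  0.2083] jaw -18.47 q6 -0.20 tilt deg [-0.148   0.1116] F [-0.6802  0.3583 -0.3822] w 70.225
shift units now-axes [1.2366 0.1024 0.2772] mm [37.098   3.0707  8.3167] turn wz deg 0.027779675348924115 units 0.0055559350697848234 or alt -35.994444064930214
((287.7052917480469, 152.14486694335938), (40.132076263427734, 41.10155487060547), 9.694546699523926) [ 0.6612 -0.2036  0.007 ] (267, 131, 42, 43)
((204.05755615234375, 59.068023681640625), (43.367034912109375, 49.90529251098633), 152.98399353027344) [ 0.6091 -0.0858  0.007 ] (182, 35, 46, 50)
((69.53108978271484, 17.317895889282227), (19.290233612060547, 44.94420623779297), 59.76823043823242) [ 0.4959 -0.0072  0.007 ] (45, 0, 44, 32)
((49.30968475341797, 4.453152179718018), (10.419732093811035, 32.46612548828125), 80.7162857055664) [0.4824 0.0093 0.007 ] (33, 0, 37, 13)
```

View pics/w16.png

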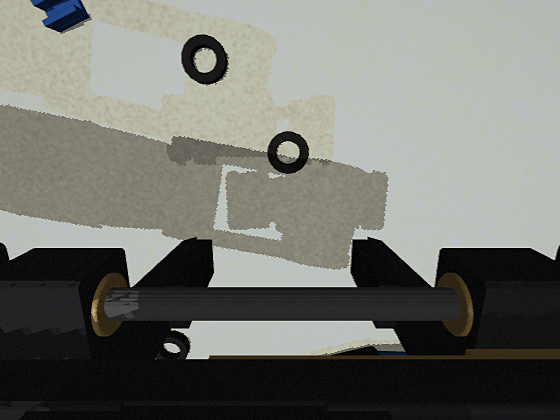

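Target ring at (288,152) → (0.661,−0.2036), 0.692 m from the base. The other ring at (204,59) is 0.615 m away. Close crop check, then the approach.

```bash
python3 -c "
from h import *
d=cam('wrist');cv2.imwrite('pics/w16c.png',cv2.resize(d['pixels'][20:200,160:340],None,fx=3,fy=3))
r=lambda u,v,z=.012:ray(d,u,v,z)
print(np.linalg.norm(r(267,152)-r(309,152)),np.linalg.norm(r(288,131,.014)-r(288,174,.0)), np.linalg.norm(r(182,59)-r(228,59)))
plan(.661,-.2035,.07,-18.5)
"
```

```text
0.04603590586819008 0.05074348067527922 0.046886192393729285
clock 36.60 pos [ 0.6454 -0.234   0.2094] jaw -18.44 q6 -0.20 tilt deg [-0.0796  0.0613] F [-0.4453  0.3481  0.0763] w 70.134
shift units now-axes [1.1264 0.1782 4.6463] mm [ 33.792    5.3449 139.3892] turn wz deg 0.06381808644815123 units 0.012763617289630247 or alt -35.98723638271037
```

View pics/w16c.png

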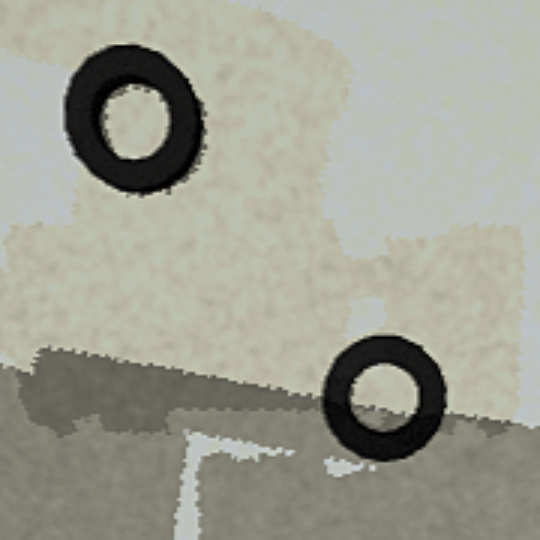

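>>> {"op": "arm_command", "data": {"motion": [[[0.55,0.07,0.9,0,0,0,0.2],[0.55,0.07,0.9,0,0,0,0.2],[0,0,0.9,0,0,0,0.2],[0,0,0.9,0,0,0,0.2],[0,0,0.9,0,0,0,0.2]]]}}

```text
clock: 37.22
position: [0.6601, -0.2043, 0.0747]
tool_rot: [2.548, 1.837, 0.0]
force: [-0.3, 0.0, 0.2]
gripper_width: 0.8
```

>>> {"op": "arm_command", "data": {"motion": [[[0,0,0,0,0,0,0.2],[0,0,0,0,0,0,0.2]]]}}

```text
clock: 37.48
position: [0.6608, -0.2054, 0.0766]
tool_rot: [2.548, 1.835, 0.001]
force: [-0.2, 0.4, 0.2]
gripper_width: 0.799
```

```bash
python3 -c "
from h import *
plan(.661,-.2035,.003,-18.5)
d=cam('wrist');cv2.imwrite('pics/w17.png',d['pixels'])
g=cv2.cvtColor(d['pixels'],cv2.COLOR_BGR2GRAY)
m=((g<60)*255).astype(np.uint8);m[240:]=0;m[:,:220]=0;m[:,340:]=0
for k in cv2.findContours(m,0,1)[0]:
  if cv2.contourArea(k)>150:
    e=cv2.fitEllipse(k);print(e,ray(d,*e[0],.007),cv2.boundingRect(k))
"
```

```text
clock 37.48 pos [ 0.6608 -0.2054  0.0766] jaw -18.48 q6 -0.15 tilt deg [ 0.0757 -0.0354] F [-0.1877  0.3587  0.2024] w 70.350
shift units now-axes [ 0.062  -0.017   2.4519] mm [ 1.861  -0.5093 73.5575] turn wz deg 0.023182084202645115 units 0.004636416840529023 or alt -35.995363583159474
((282.29986572265625, 212.6550750732422), (58.69749069213867, 63.8197021484375), 89.30705261230469) [ 0.6616 -0.2025  0.007 ] (251, 183, 64, 57)
```

View pics/w17.png

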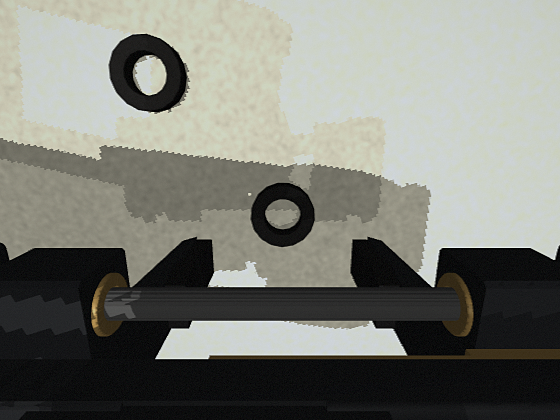

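The ring (282,213) is centred between the fingers, and this is the far one. I descend and grip.

>>> {"op": "arm_command", "data": {"motion": [[[0.07,0,0.9,0,0,0,0.2],[0,0,0.9,0,0,0,0.2],[0,0,0.4,0,0,0,0.2],[0,0,0.23,0,0,0,0.2],[0,0,0,0,0,0,0.3]]]}}

```text
clock: 38.15
position: [0.6612, -0.2039, 0.0029]
tool_rot: [2.549, 1.835, 0.001]
force: [0.3, 1.0, -0.3]
gripper_width: 0.718
```

>>> {"op": "arm_command", "data": {"motion": [[[0,0,0,0,0,0,0.55],[0,0,0,0,0,0,0.55],[0,0,0,0,0,0,0.55],[0,0,0,0,0,0,0.55]]], "squeeze": 12}}

```text
clock: 38.65
position: [0.6615, -0.204, 0.0033]
tool_rot: [2.549, 1.834, 0.001]
force: [-0.9, 0.1, 4.7]
gripper_width: 0.507
```

```bash
python3 -c "
from h import *
plan(.661,-.2035,.12,-18.5)"
```

```text
clock 38.65 pos [ 0.6615 -0.204   0.0033] jaw -18.52 q6 -0.15 tilt deg [ 0.0726 -0.0379] F [-0.893   0.141   4.7204] w 44.624
shift units now-axes [ 0.0111 -0.0151 -3.8906] mm [   0.3337   -0.4521 -116.7166] turn wz deg -0.017330937188390294 units -0.0034661874376780586 or alt 35.996533812562326
```

>>> {"op": "arm_command", "data": {"motion": [[[0,0,-0.4,0,0,0,0.55],[0,0,-0.9,0,0,0,0.55],[0,0,-1,0,0,0,0.55],[0,0,-1,0,0,0,0.55],[0,0,-1,0,0,0,0.55]]]}}

```text
clock: 39.28
position: [0.6606, -0.2036, 0.1326]
tool_rot: [-2.55, -1.835, 0.0]
force: [-0.3, -0.7, -0.3]
gripper_width: 0.504
```

>>> {"op": "arm_command", "data": {"motion": [[[0,0,-1,0,0,0,0.55],[0,0,-1,0,0,0,0.55],[0,0,0,0,0,0,0.55]]]}}

```text
clock: 39.65
position: [0.6624, -0.2044, 0.1948]
tool_rot: [2.546, 1.832, 0.004]
force: [0.6, -0.8, -0.2]
gripper_width: 0.503
```

```bash
python3 -c "
from h import *
plan(.4666,.2162,.19,-18.5)
d=cam('wrist');cv2.imwrite('pics/w18.png',d['pixels'])"
```

```text
clock 39.65 pos [ 0.6624 -0.2044  0.1948] jaw -18.51 q6 -0.15 tilt deg [ 0.2977 -0.1501] F [ 0.6454 -0.7843 -0.2484] w 44.287
shift units now-axes [ 11.223  -10.6394   0.0887] mm [ 336.6903 -319.1832    2.6608] turn wz deg -0.01003465655493585 units -0.00200693131098717 or alt 35.99799306868901
```

View pics/w18.png

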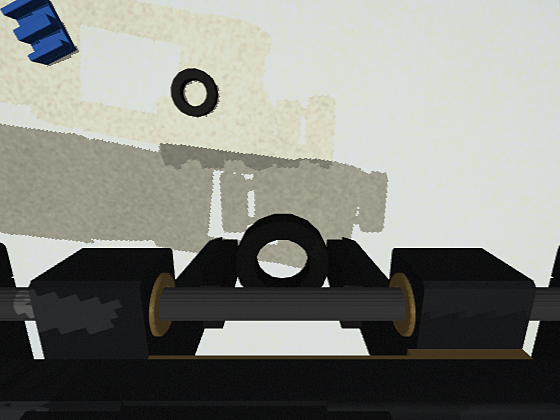

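The ring is held level between the fingertips (283,257). I move toward the carton.

>>> {"op": "arm_command", "data": {"motion": [[[0.9,-0.86,0,0,0,0,0.55],[0.94,-0.89,0,0,0,0,0.55],[0.94,-0.89,0,0,0,0,0.55],[0.94,-0.89,0,0,0,0,0.55],[0.94,-0.89,0,0,0,0,0.55]]]}}

```text
clock: 40.33
position: [0.5776, -0.0276, 0.189]
tool_rot: [-2.548, -1.833, 0.004]
force: [0.3, -0.9, 0.4]
gripper_width: 0.51
```

>>> {"op": "arm_command", "data": {"motion": [[[0.94,-0.89,0,0,0,0,0.55],[0.94,-0.89,0,0,0,0,0.55],[0.94,-0.89,0,0,0,0,0.55],[0.94,-0.89,0,0,0,0,0.55],[0.94,-0.89,0,0,0,0,0.55]]]}}

```text
clock: 40.95
position: [0.4958, 0.148, 0.1893]
tool_rot: [-2.549, -1.834, 0.004]
force: [1.0, 0.4, 0.2]
gripper_width: 0.505
```

>>> {"op": "arm_command", "data": {"motion": [[[0.94,-0.89,0,0,0,0,0.55],[0.92,-0.87,0,0,0,0,0.55],[0,0,0,0,0,0,0.55],[0,0,0,0,0,0,0.55]]]}}

```text
clock: 41.45
position: [0.4648, 0.2163, 0.1901]
tool_rot: [-2.549, -1.835, 0.003]
force: [-0.4, -1.3, 0.1]
gripper_width: 0.507
```

```bash
python3 -c "
from h import *
plan(.4856,.2731,.19,-18.5)
d=cam('wrist');cv2.imwrite('pics/w19.png',d['pixels'])
g=cv2.cvtColor(d['pixels'],cv2.COLOR_BGR2GRAY)
cv2.imwrite('pics/w19c.png',cv2.resize(d['pixels'][60:260,160:420],None,fx=3,fy=3,interpolation=cv2.INTER_CUBIC))
"
```

```text
clock 41.45 pos [0.4648 0.2163 0.1901] jaw -18.49 q6 0.53 tilt deg [-0.1065 -0.0472] F [-0.4089 -1.3213  0.1295] w 44.631
shift units now-axes [2.0153 0.057  0.0009] mm [60.46    1.7113  0.0263] turn wz deg 0.011739372524900205 units 0.002347874504980041 or alt -35.997652125495016
```

View pics/w19.png

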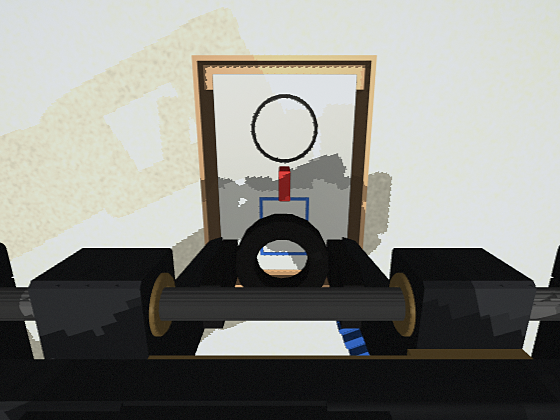

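View pics/w19c.png

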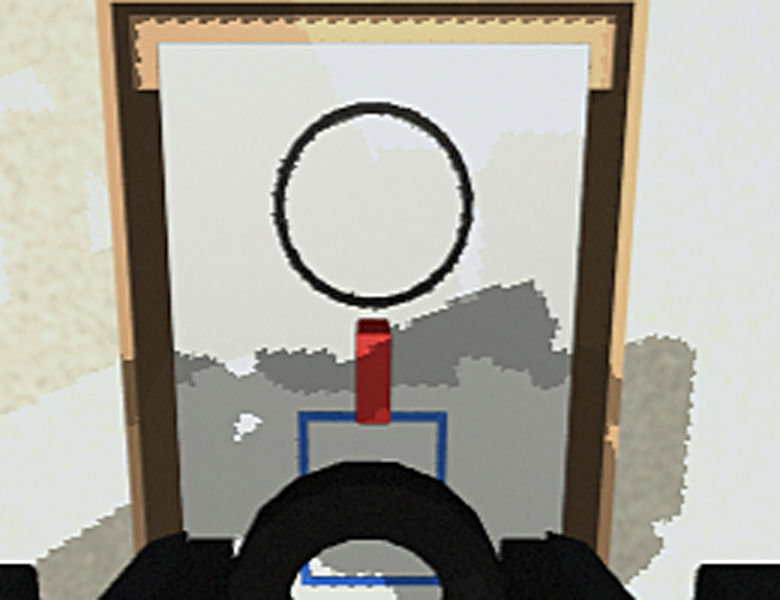

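```bash
python3 -c "
from h import *
d=cam('wrist');im=d['pixels'];g=cv2.cvtColor(im,cv2.COLOR_BGR2GRAY);h=cv2.cvtColor(im,cv2.COLOR_BGR2HSV)
m=np.zeros(g.shape,np.uint8);m[88:165,245:325]=((g[88:165,245:325]<70)&(h[88:165,245:325,1]<90))*255
cs,_=cv2.findContours(m,0,1);k=max(cs,key=cv2.contourArea);e=cv2.fitEllipse(k);print(e)
c=ray(d,*e[0],.051);print('circle',c)
# plan-based axis check via left/right edge of board top corners
a,b=ray(d,160+160/3,60+44/3,.051),ray(d,160+589/3,60+44/3,.051);print(a,b,np.linalg.norm(a-b),np.degrees(np.arctan2(*(b-a)[1::-1])))
s=read_state();M=R.from_rotvec(s['tool_rot']).as_matrix()
tf=lambda u,v,z:M.T@(ray(d,u,v,z)-s['position'])*1000
z=s['position'][2]+.0107
print('ring top far edge',tf(283,213.5,z),'hole',tf(257,262,z),tf(308,262,z))
plan(c[0],c[1],.0555,-18.5)
"
```

```text
((283.25543212890625, 127.67427062988281), (64.56159973144531, 67.22657012939453), 0.7122867703437805)
circle [0.4853 0.274  0.051 ]
[0.4425 0.3349 0.051 ] [0.5587 0.2958 0.051 ] 0.12259375473847958 -18.60036986559925
ring top far edge [ 26.5691  -0.3136 -10.7211] hole [  2.4718 -12.6668 -10.6919] [  2.4825  11.6006 -10.7113]
clock 41.55 pos [0.4655 0.2158 0.1906] jaw -18.58 q6 0.53 tilt deg [-0.0581 -0.0291] F [-0.1144  0.4508 -0.3137] w 44.769
shift units now-axes [2.0513 0.0126 4.5027] mm [ 61.5378   0.3781 135.0796] turn wz deg -0.07750876820034591 units -0.015501753640069182 or alt 35.984498246359934
```

>>> {"op": "arm_command", "data": {"motion": [[[0.68,0,0,0,0,0,0.55],[0.68,0,0.5,0,0,0,0.55],[0.68,0.01,0.8,0,0,0,0.55],[0,0,0.8,0,0,0,0.55],[0,0,0.8,0,0,0,0.55]]]}}

```text
clock: 42.18
position: [0.4858, 0.2755, 0.1034]
tool_rot: [-2.55, -1.835, -0.001]
force: [1.0, 0.5, 0.1]
gripper_width: 0.51
```

>>> {"op": "arm_command", "data": {"motion": [[[0,0,0.8,0,0,0,0.55],[0,0,0.3,0,0,0,0.55],[0,0,0,0,0,0,0.55],[0,0,0,0,0,0,0.55]]]}}

```text
clock: 42.68
position: [0.486, 0.275, 0.0723]
tool_rot: [2.55, 1.835, 0.003]
force: [0.3, 0.2, 0.5]
gripper_width: 0.512
```

```bash
python3 -c "
from h import *
plan(.4854,.2736,.0545,-18.5)
d=cam('wrist');cv2.imwrite('pics/w20.png',d['pixels'])"
```

```text
clock 42.67 pos [0.486  0.275  0.0723] jaw -18.52 q6 0.63 tilt deg [0.0954 0.0332] F [0.3472 0.2294 0.4821] w 45.095
shift units now-axes [-0.0518 -0.0045  0.5937] mm [-1.5536 -0.1343 17.8122] turn wz deg -0.023721803182695567 units -0.0047443606365391135 or alt 35.995255639363464
```

View pics/w20.png

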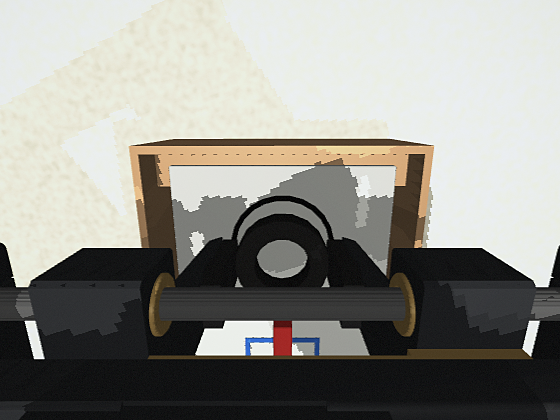

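Centred on the circle laterally (circle 283, ring 283). I lower it slowly.

>>> {"op": "arm_command", "data": {"motion": [[[-0.05,0,0.25,0,0,0,0.55],[0,0,0.18,0,0,0,0.55],[0,0,0.1,0,0,0,0.55],[0,0,0.04,0,0,0,0.55],[0,0,0,0,0,0,0.55]]]}}

```text
clock: 43.35
position: [0.4847, 0.2733, 0.0543]
tool_rot: [2.55, 1.835, 0.0]
force: [0.2, 0.6, -0.7]
gripper_width: 0.504
```

```bash
python3 -c "
from h import *
plan(.4854,.2736,.0543,-18.5)
d=cam('wrist');cv2.imwrite('pics/w21.png',d['pixels'])"
```

```text
clock 43.35 pos [0.4847 0.2733 0.0543] jaw -18.51 q6 0.62 tilt deg [0.0109 0.0027] F [ 0.2004  0.6147 -0.6549] w 44.387
shift units now-axes [0.0171 0.0187 0.0005] mm [0.5119 0.5624 0.0154] turn wz deg -0.012343506449610686 units -0.0024687012899221373 or alt 35.99753129871008
```

View pics/w21.png

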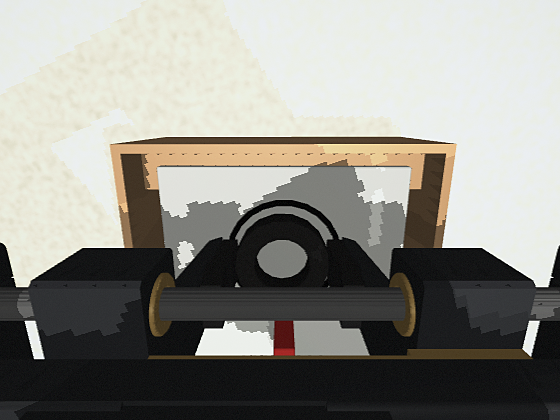

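```bash
python3 -c "
from h import *
d=cam('wrist');im=d['pixels']
g=cv2.cvtColor(im,cv2.COLOR_BGR2GRAY).astype(int);print(g[192:240,282])
a=ray(d,282,200,.051);b=ray(d,282,214,.051);print(np.linalg.norm(a-b))
cv2.imwrite('pics/w21c.png',cv2.resize(im[180:300,200:370],None,fx=4,fy=4))"
```

```text
[126 126 126 126 126 127 130 145   0   8   8  14   9   0 106 134 126 125
 126 128 134 109   0  10   8  12  15  16   7  19  23  17  19  21  23  23
  21  21  21  24  21  21  21  20  20  16  10  11]
0.00727457858247335
```

View pics/w21c.png

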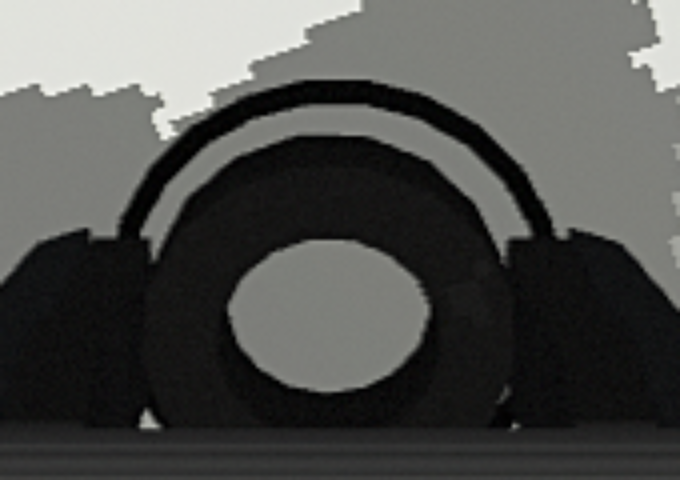

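>>> {"op": "arm_command", "data": {"motion": [[[0.02,0.02,0.01,0,0,0,0.55],[0,0,0.01,0,0,0,0.55],[0,0,0,0,0,0,0.55]]]}}

```text
clock: 43.82
position: [0.4853, 0.2736, 0.0542]
tool_rot: [2.55, 1.835, -0.001]
force: [-3.0, -1.6, 6.4]
gripper_width: 0.508
```

>>> {"op": "arm_command", "data": {"motion": [[[0,0,0,0,0,0,0.4],[0,0,0,0,0,0,0.35],[0,0,0,0,0,0,0.35],[0,0,-0.3,0,0,0,0.35],[0,0,-0.9,0,0,0,0.35]]]}}

```text
clock: 44.45
position: [0.4842, 0.2733, 0.0891]
tool_rot: [-2.549, -1.834, 0.005]
force: [-0.4, -0.1, 0.3]
gripper_width: 0.65
```

>>> {"op": "arm_command", "data": {"motion": [[[0,0,-0.8,0,0,0,0.35],[-0.5,0,-1,0,0,0,0.35],[-1,0,-1,0,0,0,0.35],[-1,0,-0.5,0,0,0,0.35],[-1,0,0,0,0,0,0.35]]]}}

```text
clock: 45.08
position: [0.4529, 0.1734, 0.191]
tool_rot: [2.548, 1.834, 0.006]
force: [-0.1, -0.7, -0.4]
gripper_width: 0.652
```

>>> {"op": "arm_command", "data": {"motion": [[[0,0,0,0,0,0,0.35],[0,0,0,0,0,0,0.35]]]}}

```text
clock: 45.32
position: [0.4524, 0.1745, 0.189]
tool_rot: [2.55, 1.835, 0.001]
force: [0.6, 0.1, 0.2]
gripper_width: 0.65
```

```bash
python3 -c "
from h import *
plan(.4917,.0104,.2,-18.5)
d=cam('wrist');cv2.imwrite('pics/w22.png',d['pixels'])"
```

```text
clock 45.33 pos [0.4524 0.1745 0.189 ] jaw -18.54 q6 0.45 tilt deg [0.0445 0.0301] F [0.6207 0.1156 0.1853] w 57.226
shift units now-axes [-4.769   2.9822 -0.3685] mm [-143.0705   89.4654  -11.0561] turn wz deg -0.041934623242894986 units -0.008386924648578997 or alt 35.991613075351424
```

View pics/w22.png

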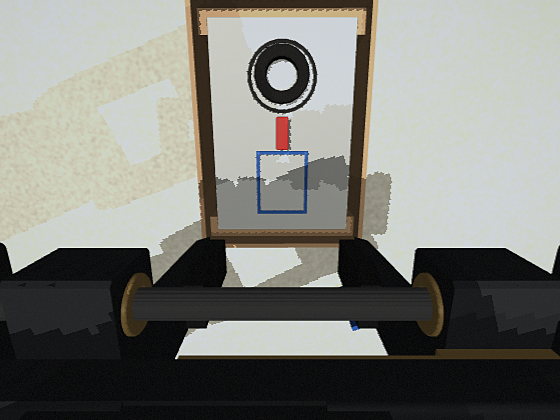

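The ring lies within the black circle (282,75). I measure both the ring and the rectangle here.

```bash
python3 -c "
from h import *
d=cam('wrist');im=d['pixels'];h=cv2.cvtColor(im,cv2.COLOR_BGR2HSV)
b=((h[...,0]>100)&(h[...,0]<130)&(h[...,1]>120));b[:140]=0;b[225:]=0;b[:,:245]=0;b[:,320:]=0
cs,_=cv2.findContours(b.astype(np.uint8),0,1);k=max(cs,key=cv2.contourArea);e=cv2.minAreaRect(k);print(e)
q=np.array([ray(d,*p,.051) for p in cv2.boxPoints(e)]);print(rect(q))
cv2.imwrite('pics/w22c.png',cv2.resize(im[30:120,235:330],None,fx=6,fy=6))
g=cv2.cvtColor(im,cv2.COLOR_BGR2GRAY)
m=((g<70)*255).astype(np.uint8);m[:35]=0;m[116:]=0;m[:,:240]=0;m[:,325:]=0
cs,hi=cv2.findContours(m,cv2.RETR_CCOMP,1)
for k in cs:
  if cv2.contourArea(k)>300:
    e=cv2.fitEllipse(k);print(e,ray(d,*e[0],.051),ray(d,*e[0],.065))
"
```

```text
((281.9999694824219, 181.99998474121094), (49.99999237060547, 61.99999237060547), 0.0)
(array([0.4557, 0.1859, 0.051 ]), array([47.7922, 58.6561, 45.3435, 58.6563]), np.float64(70.26314079306157), np.float64(72.65520035952676), np.float64(-18.552279436456022), np.float64(-18.551855154110797))
((282.1468200683594, 75.54988098144531), (67.8161392211914, 73.39627838134766), 1.5990198850631714) [0.4854 0.2741 0.051 ] [0.4848 0.2724 0.065 ]
((281.81585693359375, 74.69608306884766), (32.08604049682617, 32.56477737426758), 173.6448974609375) [0.4854 0.2749 0.051 ] [0.4848 0.2731 0.065 ]
((282.03302001953125, 75.13379669189453), (60.216861724853516, 65.12873077392578), 178.7171173095703) [0.4854 0.2745 0.051 ] [0.4848 0.2727 0.065 ]
```

View pics/w22c.png

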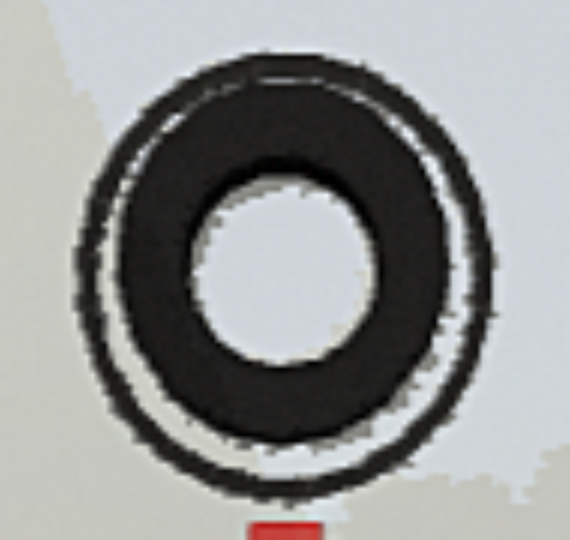

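The ring measures centred: hole centre (0.4851,0.2740) against circle (0.4854,0.2743). Next, the clamp.

>>> {"op": "arm_command", "data": {"motion": [[[-0.9,0.43,0,0,0,0,0.2],[-0.9,0.43,0,0,0,0,0.2],[-0.9,0.43,0,0,0,0,0.2],[-0.9,0.43,0,0,0,0,0.2],[-0.9,0.43,0,0,0,0,0.2]]]}}

```text
clock: 46.05
position: [0.4707, 0.0253, 0.1884]
tool_rot: [-2.548, -1.836, 0.0]
force: [-0.7, 0.2, 0.4]
gripper_width: 0.796
```

>>> {"op": "arm_command", "data": {"motion": [[[-0.9,0.43,0,0,0,0,0.2],[-0.9,0.43,0,0,0,0,0.2],[0,0,0,0,0,0,0.2],[0,0,0,0,0,0,0.2]]]}}

```text
clock: 46.55
position: [0.4776, -0.0329, 0.1883]
tool_rot: [-2.549, -1.835, 0.0]
force: [0.4, -0.4, 0.1]
gripper_width: 0.797
```

```bash
python3 -c "
from h import *
plan(.4917,.0104,.2,-18.5)
d=cam('wrist');im=d['pixels'];cv2.imwrite('pics/w23.png',im)
cv2.imwrite('pics/w23c.png',cv2.resize(im[90:240,200:380],None,fx=4,fy=4,interpolation=cv2.INTER_CUBIC))
"
```

```text
clock 46.55 pos [ 0.4776 -0.0329  0.1883] jaw -18.50 q6 0.00 tilt deg [-0.0418  0.0432] F [ 0.3677 -0.4035  0.1   ] w 70.166
shift units now-axes [ 1.5176 -0.0118 -0.3892] mm [ 45.5284  -0.3537 -11.6756] turn wz deg 0.0033909095179467386 units 0.0006781819035893477 or alt -35.99932181809641
```

View pics/w23.png

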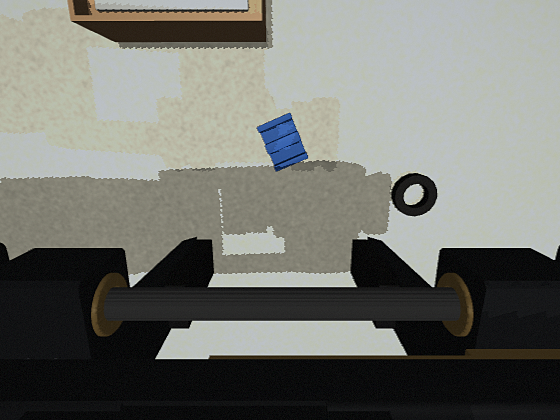

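View pics/w23c.png

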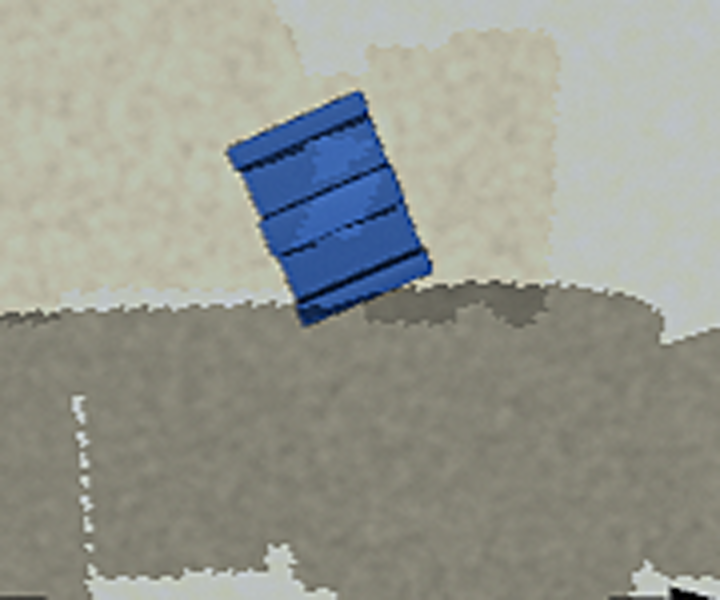

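```bash
python3 -c "
from h import *
d=cam('wrist');im=d['pixels'];h=cv2.cvtColor(im,cv2.COLOR_BGR2HSV)
f=lambda u,v,z: ray(d,200+u/4,90+v/4,z)
print(rect([f(*p,.022) for p in [(228,150),(362,91),(432,268),(302,326)]]))
b=((h[...,0]>95)&(h[...,0]<130)&(h[...,1]>110));b[:100]=0;b[185:]=0;b[:,:240]=0;b[:,330:]=0
cs,_=cv2.findContours(b.astype(np.uint8),0,1);k=max(cs,key=cv2.contourArea);e=cv2.minAreaRect(k);print(e)
print(rect([ray(d,*p,.021) for p in cv2.boxPoints(e)]))
"
```

```text
(array([0.4926, 0.0115, 0.022 ]), array([46.9009, 35.506 , 46.1597, 35.7992]), np.float64(4.451504139309247), np.float64(5.634851065511593), np.float64(-85.74624028077277), np.float64(-86.09199775360837))
((282.7180480957031, 141.9983673095703), (48.89989471435547, 36.01643371582031), 66.37062072753906)
(array([0.4926, 0.0116, 0.021 ]), array([48.1821, 35.0417, 47.6265, 36.3439]), np.float64(4.306154954842347), np.float64(5.225988747996874), np.float64(-83.6822549709953), np.float64(-85.2488243921611))
```

>>> {"op": "arm_command", "data": {"motion": [[[0,0,0.5,0,0,-0.92,0.3],[0,0,0.5,0,0,-0.93,0.3],[0,0,0.5,0,0,-0.93,0.3],[0,0,0.5,0,0,-0.93,0.3],[0,0,0,0,0,-0.93,0.3]]]}}

```text
clock: 47.28
position: [0.4766, -0.0324, 0.1273]
tool_rot: [-2.122, -2.313, 0.002]
force: [-0.6, -0.1, -0.1]
gripper_width: 0.699
```

>>> {"op": "arm_command", "data": {"motion": [[[0,0,0,0,0,0,0.3]]]}}

```text
clock: 47.4
position: [0.4775, -0.0329, 0.1285]
tool_rot: [-2.128, -2.311, 0.0]
force: [-0.1, -0.4, 0.7]
gripper_width: 0.698
```

```bash
python3 -c "
from h import *
plan(.4926,.0116,.07,4.7)"
```

```text
clock 47.40 pos [ 0.4775 -0.0329  0.1285] jaw 4.72 q6 -0.40 tilt deg [-0.02    0.0162] F [-0.0712 -0.4237  0.7101] w 61.409
shift units now-axes [1.436  0.6236 1.9495] mm [43.0801 18.7082 58.4842] turn wz deg 0.018124741629875984 units 0.0036249483259751967 or alt -35.99637505167402
```

>>> {"op": "arm_command", "data": {"motion": [[[0.72,0.31,0.5,0,0,0,0.3],[0.72,0.31,0.5,0,0,0,0.3],[0,0,0.9,0,0,0,0.3],[0,0,0,0,0,0,0.3],[0,0,0,0,0,0,0.3]]]}}

```text
clock: 48.02
position: [0.4931, 0.0108, 0.0725]
tool_rot: [2.129, 2.309, 0.001]
force: [0.4, 0.1, 0.5]
gripper_width: 0.702
```

```bash
python3 -c "
from h import *
plan(.4926,.0116,.004,4.7)
d=cam('wrist');im=d['pixels'];cv2.imwrite('pics/w24.png',im)"
```

```text
clock 48.02 pos [0.4931 0.0108 0.0725] jaw 4.65 q6 -0.30 tilt deg [ 0.0487 -0.0088] F [0.4084 0.0521 0.4599] w 61.809
shift units now-axes [ 0.0292 -0.0171  2.2819] mm [ 0.8755 -0.512  68.4562] turn wz deg -0.049025846917714944 units -0.009805169383542988 or alt 35.99019483061646
```

View pics/w24.png

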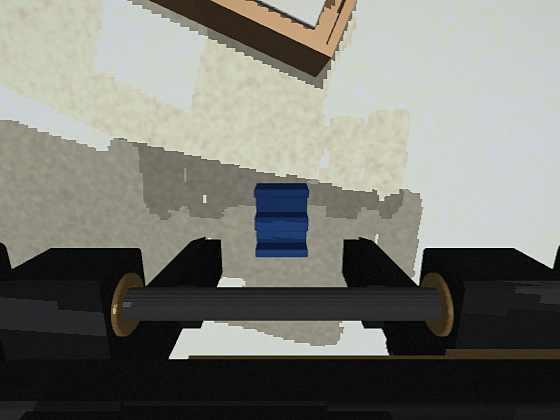

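The clamp (281,220) is square and centred. I descend and grip.

>>> {"op": "arm_command", "data": {"motion": [[[0.03,-0.01,0.9,0,0,0,0.3],[0,0,0.9,0,0,0,0.3],[0,0,0.4,0,0,0,0.3],[0,0,0.07,0,0,0,0.3],[0,0,0,0,0,0,0.4]]]}}

```text
clock: 48.7
position: [0.493, 0.0114, 0.0044]
tool_rot: [2.128, 2.309, 0.001]
force: [-0.0, 0.8, 0.8]
gripper_width: 0.612
```

>>> {"op": "arm_command", "data": {"motion": [[[0,0,0,0,0,0,0.7],[0,0,0,0,0,0,0.7],[0,0,0,0,0,0,0.7],[0,0,0,0,0,0,0.7]]], "squeeze": 15}}

```text
clock: 49.2
position: [0.4928, 0.0115, 0.0042]
tool_rot: [2.128, 2.31, 0.001]
force: [-1.2, 0.9, 6.1]
gripper_width: 0.408
```

```bash
python3 -c "
from h import *
plan(.4926,.0116,.004,4.7)"
```

```text
clock 49.20 pos [0.4928 0.0115 0.0042] jaw 4.69 q6 -0.30 tilt deg [ 0.0612 -0.0148] F [-1.203   0.8682  6.0772] w 35.878
shift units now-axes [ 0.004  -0.0077  0.0061] mm [ 0.1186 -0.2301  0.1819] turn wz deg -0.013514636313161077 units -0.0027029272626322154 or alt 35.99729707273737
```

>>> {"op": "arm_command", "data": {"motion": [[[0,0,-0.4,0,0,0,0.7],[0,0,-1,0,0,0,0.7],[0,0,-1,0,0,0,0.7],[0,0,-1,0,0,0.92,0.7],[0,0,-1,0,0,0.93,0.7]]]}}

```text
clock: 49.82
position: [0.492, 0.0117, 0.137]
tool_rot: [2.311, 2.128, 0.0]
force: [-0.2, -0.1, -1.9]
gripper_width: 0.405
```

>>> {"op": "arm_command", "data": {"motion": [[[0,0,-0.8,0,0,0.93,0.7],[0,0,0,0,0,0.93,0.7],[0,0,0,0,0,0.93,0.7],[0,0,0,0,0,0,0.7]]]}}

```text
clock: 50.32
position: [0.4921, 0.0117, 0.1599]
tool_rot: [2.549, 1.836, 0.0]
force: [-0.2, -0.9, -1.0]
gripper_width: 0.406
```

```bash
python3 -c "
from h import *
plan(.4386,.134,.16,-18.5)"
```

```text
clock 50.33 pos [0.4921 0.0117 0.1599] jaw -18.47 q6 0.10 tilt deg [ 0.0121 -0.0025] F [-0.2192 -0.9097 -1.0448] w 35.716
shift units now-axes [ 3.3024 -2.9835 -0.0025] mm [ 99.0727 -89.5051  -0.074 ] turn wz deg 0.0286923715720917 units 0.005738474314418341 or alt -35.99426152568558
```

>>> {"op": "arm_command", "data": {"motion": [[[0.82,-0.74,0,0,0,0,0.7],[0.82,-0.74,0,0,0,0,0.7],[0.82,-0.74,0,0,0,0,0.7],[0.82,-0.74,0,0,0,0,0.7],[0,0,0,0,0,0,0.7]]]}}

```text
clock: 50.95
position: [0.4383, 0.1345, 0.1595]
tool_rot: [-2.545, -1.841, 0.0]
force: [-0.6, -0.3, -1.2]
gripper_width: 0.407
```

>>> {"op": "arm_command", "data": {"motion": [[[0,0,0,0,0,0,0.7]]]}}

```text
clock: 51.08
position: [0.4396, 0.1328, 0.1597]
tool_rot: [2.548, 1.837, 0.0]
force: [-0.2, 0.1, -1.6]
gripper_width: 0.407
```

```bash
python3 -c "
from h import *
plan(.456,.1859,.08,-18.5)
d=cam('wrist');im=d['pixels'];cv2.imwrite('pics/w25.png',im)
h=cv2.cvtColor(im,cv2.COLOR_BGR2HSV)
b=((h[...,0]>100)&(h[...,0]<130)&(h[...,1]>120));b[:110]=0;b[218:]=0;b[:,:235]=0;b[:,330:]=0
cs,_=cv2.findContours(b.astype(np.uint8),0,1);k=max(cs,key=cv2.contourArea);e=cv2.minAreaRect(k);print(e)
print(rect([ray(d,*p,.051) for p in cv2.boxPoints(e)]))
"
```

```text
clock 51.08 pos [0.4396 0.1328 0.1597] jaw -18.44 q6 0.36 tilt deg [ 0.0292 -0.021 ] F [-0.19    0.1244 -1.6216] w 35.814
shift units now-axes [ 1.8534 -0.0442  2.6569] mm [55.6022 -1.3261 79.7056] turn wz deg 0.0627085816358317 units 0.01254171632716634 or alt -35.98745828367284
((281.5, 214.0), (6.0, 73.0), 90.0)
(array([0.4357, 0.1236, 0.051 ]), array([ 5.3822, 62.5249,  5.3826, 62.8537]), np.float64(-18.490720232049615), np.float64(-18.491090234082346), np.float64(-106.74752512380249), np.float64(-110.24815938112779))
```

View pics/w25.png

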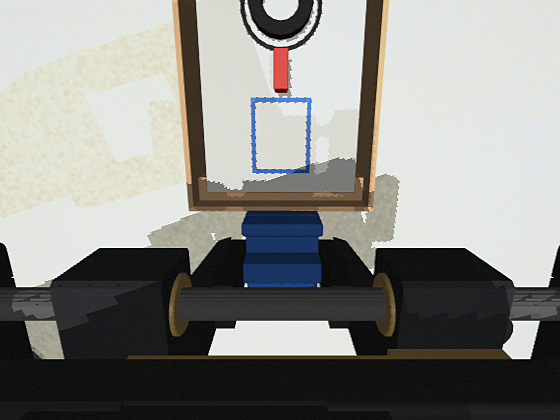

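```bash
python3 -c "
from h import *
d=cam('wrist');im=d['pixels']
h=cv2.cvtColor(im,cv2.COLOR_BGR2HSV)
b=((h[...,0]>100)&(h[...,0]<130)&(h[...,1]>100));b[:90]=0;b[182:]=0;b[:,:235]=0;b[:,330:]=0
cs,_=cv2.findContours(b.astype(np.uint8),0,1);k=np.vstack(cs);e=cv2.minAreaRect(k);print(e)
r=rect([ray(d,*p,.051) for p in cv2.boxPoints(e)]);print(r)
plan(r[0][0],r[0][1],.0555,-18.5)
"
```

```text
((280.0, 134.5), (75.0, 60.0), 90.0)
(array([0.4556, 0.1861, 0.051 ]), array([58.857 , 46.7358, 58.8547, 49.6916]), np.float64(-18.543873866643132), np.float64(-18.546221105916636), np.float64(-107.18991430323636), np.float64(-110.06766112763518))
clock 51.17 pos [0.4398 0.1323 0.1596] jaw -18.54 q6 0.36 tilt deg [ 0.0176 -0.0153] F [ 0.6335 -0.0787 -0.47  ] w 35.823
shift units now-axes [ 1.8672 -0.0725  3.4708] mm [ 56.0158  -2.1753 104.1243] turn wz deg -0.04346882357477 units -0.008693764714954 or alt 35.99130623528505
```

>>> {"op": "arm_command", "data": {"motion": [[[0.62,-0.02,0,0,0,0,0.7],[0.62,-0.02,0.5,0,0,0,0.7],[0.62,-0.02,0.8,0,0,0,0.7],[0,0,0.8,0,0,0,0.7],[0,0,0.7,0,0,0,0.7]]]}}

```text
clock: 51.8
position: [0.4557, 0.1859, 0.0746]
tool_rot: [-2.55, -1.834, 0.001]
force: [0.2, -0.4, -0.1]
gripper_width: 0.404
```

>>> {"op": "arm_command", "data": {"motion": [[[0,0,0,0,0,0,0.7],[0,0,0,0,0,0,0.7]]]}}

```text
clock: 52.05
position: [0.4561, 0.1862, 0.0762]
tool_rot: [2.55, 1.834, 0.001]
force: [-0.8, 0.1, -0.6]
gripper_width: 0.403
```

```bash
python3 -c "
from h import *
plan(.4558,.1860,.0555,-18.5)
d=cam('wrist');im=d['pixels'];cv2.imwrite('pics/w26.png',im)"
```

```text
clock 52.05 pos [0.4561 0.1862 0.0762] jaw -18.56 q6 0.47 tilt deg [0.0447 0.0051] F [-0.7963  0.0625 -0.6238] w 35.422
shift units now-axes [-0.0092 -0.0088  0.6892] mm [-0.2755 -0.2645 20.6774] turn wz deg -0.06050870434968658 units -0.012101740869937316 or alt 35.98789825913006
```

View pics/w26.png

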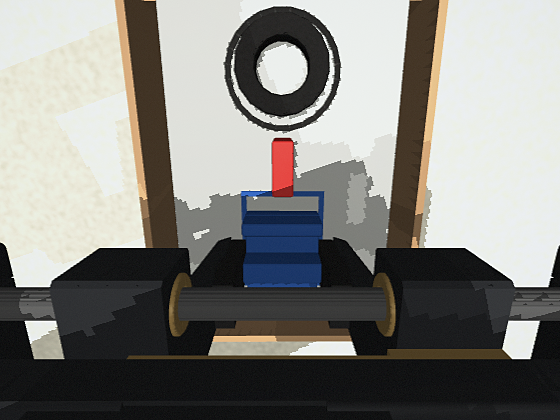

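The clamp (282,250) is over the rectangle and square with it. I lower it slowly.

>>> {"op": "arm_command", "data": {"motion": [[[-0.01,-0.01,0.3,0,0,0,0.7],[0,0,0.2,0,0,0,0.7],[0,0,0.12,0,0,0,0.7],[0,0,0.05,0,0,0,0.7],[0,0,0,0,0,0,0.7]]]}}

```text
clock: 52.72
position: [0.455, 0.1865, 0.0554]
tool_rot: [2.55, 1.835, 0.0]
force: [-0.1, 0.6, -0.5]
gripper_width: 0.408
```

```bash
python3 -c "
from h import *
plan(.4558,.1860,.0552,-18.5)
d=cam('wrist');im=d['pixels'];cv2.imwrite('pics/w27.png',im);cv2.imwrite('pics/w27c.png',cv2.resize(im[170:300,200:370],None,fx=4,fy=4))"
```

```text
clock 52.73 pos [0.455  0.1865 0.0554] jaw -18.51 q6 0.47 tilt deg [0.0038 0.0007] F [-0.1024  0.6084 -0.5386] w 35.928
shift units now-axes [-0.0064  0.0302  0.0078] mm [-0.1916  0.9063  0.2345] turn wz deg -0.009924078801560654 units -0.001984815760312131 or alt 35.99801518423969
```

View pics/w27c.png

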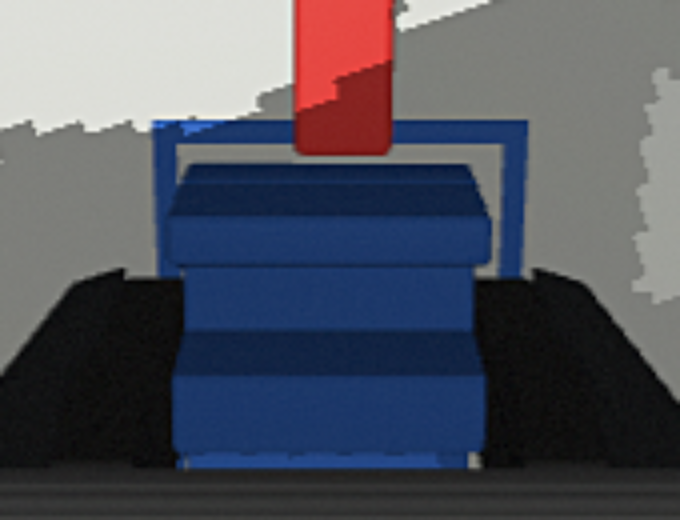

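>>> {"op": "arm_command", "data": {"motion": [[[0,0.03,0,0,0,0,0.7],[0,0,0.01,0,0,0,0.7],[0,0,0,0,0,0,0.7]]]}}

```text
clock: 53.15
position: [0.4559, 0.1861, 0.0552]
tool_rot: [2.55, 1.835, 0.0]
force: [-0.8, 0.0, -0.1]
gripper_width: 0.405
```

```bash
python3 -c "
from h import *
plan(.4558,.1860,.0552,-18.5)
d=cam('wrist');im=d['pixels'];cv2.imwrite('pics/w28c.png',cv2.resize(im[170:300,200:370],None,fx=4,fy=4))"
```

```text
clock 53.15 pos [0.4559 0.1861 0.0552] jaw -18.52 q6 0.47 tilt deg [0.0149 0.0002] F [-0.84    0.0283 -0.0644] w 35.598
shift units now-axes [-0.0052 -0.0031 -0.0002] mm [-0.1553 -0.0943 -0.0046] turn wz deg -0.016451130821835136 units -0.003290226164367027 or alt 35.99670977383563
```

View pics/w28c.png

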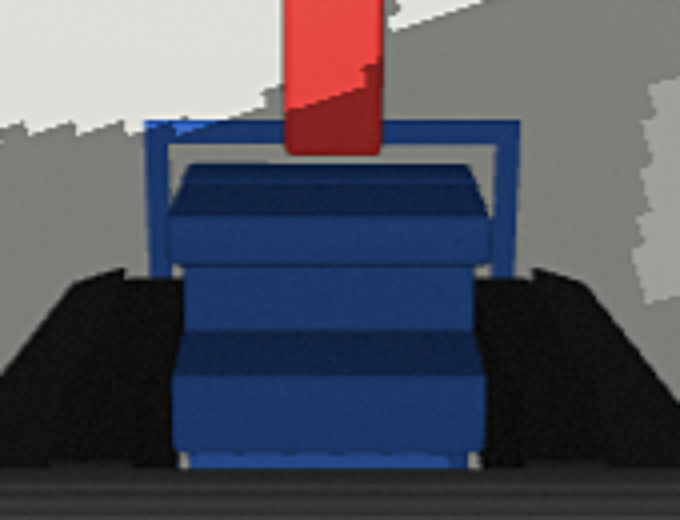

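Now centred laterally (clamp 188–475, rectangle 145–520 in the crop). I touch down, release and rise.

>>> {"op": "arm_command", "data": {"motion": [[[0,0,0.01,0,0,0,0.7],[0,0,0.005,0,0,0,0.7],[0,0,0,0,0,0,0.7]]]}}

```text
clock: 53.58
position: [0.4559, 0.1861, 0.0551]
tool_rot: [2.55, 1.835, 0.0]
force: [-1.3, -0.2, 4.9]
gripper_width: 0.413
```

>>> {"op": "arm_command", "data": {"motion": [[[0,0,0,0,0,0,0.5],[0,0,0,0,0,0,0.45],[0,0,0,0,0,0,0.45],[0,0,-0.3,0,0,0,0.45],[0,0,-0.9,0,0,0,0.45]]]}}

```text
clock: 54.2
position: [0.4546, 0.1859, 0.0903]
tool_rot: [-2.549, -1.834, 0.004]
force: [0.5, 0.1, 0.3]
gripper_width: 0.549
```

>>> {"op": "arm_command", "data": {"motion": [[[0,0,-0.8,0,0,0,0.45],[-0.5,0,-1,0,0,0,0.45],[-1,0,-1,0,0,0,0.45],[-1,0,-1,0,0,0,0.45],[0,0,0,0,0,0,0.45]]]}}

```text
clock: 54.82
position: [0.4334, 0.1139, 0.2076]
tool_rot: [2.549, 1.83, 0.007]
force: [-0.2, 0.3, 0.0]
gripper_width: 0.549
```

>>> {"op": "arm_command", "data": {"motion": [[[0,0,0,0,0,0,0.45],[0,0,0,0,0,0,0.45]]]}}

```text
clock: 55.08
position: [0.4314, 0.1156, 0.2036]
tool_rot: [-2.548, -1.835, 0.002]
force: [-0.1, 0.1, -0.9]
gripper_width: 0.549
```

```bash
python3 -c "
from h import *
plan(.4558,.1860,.2,-18.5)
d=cam('wrist');im=d['pixels'];cv2.imwrite('pics/w29.png',im);cv2.imwrite('pics/w29c.png',cv2.resize(im[0:250,180:390],None,fx=2.4,fy=2.4,interpolation=cv2.INTER_CUBIC))
d=cam('scene');cv2.imwrite('pics/s29.png',d['pixels'])
d=cam('top');cv2.imwrite('pics/t29.png',d['pixels'])"
```

```text
clock 55.08 pos [0.4314 0.1156 0.2036] jaw -18.48 q6 0.32 tilt deg [-0.1184  0.0133] F [-0.0849  0.0508 -0.889 ] w 48.353
shift units now-axes [2.4838 0.0284 0.1187] mm [74.5148  0.8527  3.5624] turn wz deg 0.021848109223981282 units 0.004369621844796256 or alt -35.995630378155205
```

View pics/w29c.png

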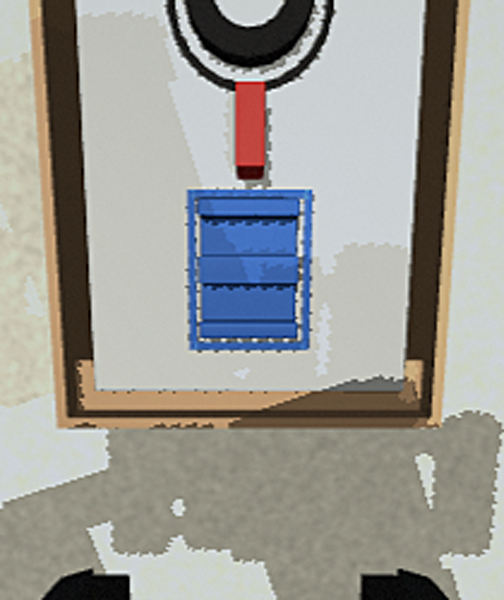

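View pics/s29.png

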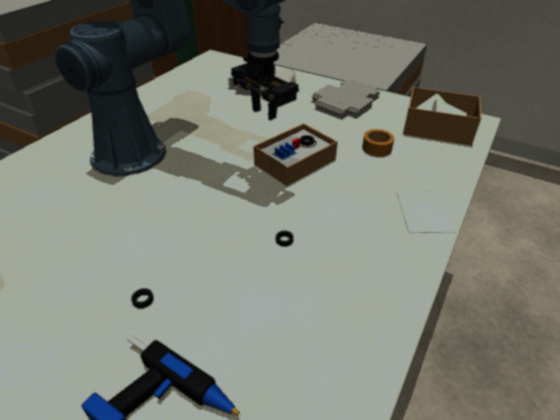

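The clamp sits centred and square in the blue rectangle (crop: clamp 200–298, rectangle 188–312) and the ring is in the circle. In the scene view the tape roll (378,143) and the glue gun are where they began, and the gripper touches nothing. Handing in.

```bash
python3 -c "
from station import *
print(job_done(), read_state()['clock'])"
```

```text
the job is handed in; nothing more can be done
the job is handed in; nothing more can be done
```

The kit is packed in the order asked and handed in after about 55 s of the 120 s. I set each piece down under control and released it on contact; the wrist force never read above about 7 N.

- **Bottom layer:** just before the divider went in, the camera showed the nozzle standing inside the round rim and the bracket upright, web up, inside the rectangular rim. The divider hides both now, so I could not look at them again afterwards.
- **Divider:** it lies tab up on the ledges with even gaps. It made contact at the expected height.
- **Ring:** I took the one farthest from the base, 0.69 m away. Its hole centre measured within about 0.5 mm of the black circle's centre.
- **Clamp:** in the last picture it sits centred and square in the blue rectangle. I corrected a sideways offset of about 1 mm before releasing it.
- **Bystanders:** the tape roll, glue gun and look-alike rings appear where they started in the scene view. I compared them by eye only, not by measurement.

No check failed. The top camera's early positions differed from the wrist camera's by up to about 8 mm, so I used the close wrist readings for every grasp and placing.

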